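# Tip out the ball knobs and hold one up in the tongs

### The job

Pick up the small parts bin and tip its four wooden ball knobs out over its sloping front onto the low-lipped drying tray so that all four stay in the tray, then stand the empty bin upright on the bench beside the tray and let go of it. Then take the spring tongs from their stand, close them on any one of the balls and lift it at least 10 cm above the bench, leaving the other three in the tray; finish while still holding that ball up, still, in the tongs. The balls are freshly oiled, so the robot itself must not touch them.

Things in the scene. Friction and masses are not known exactly. Their poses are not given: they have to be found in the camera images.
- bin: loose open-topped sheet-steel parts bin, 0.12 kg, holding the four balls. Origin at the centre of its underside, z up. Flat parallel sides 58 mm apart along its y (walls 3 mm), 50 mm high, from x = -28 to +28 mm; back wall upright at x = +28 mm. Its front (-x side, at the start facing the robot within 40 degrees) slopes outward at 45 degrees as a chute
- bin_lip (a point): middle of the bin's pouring lip, the upper end of the sloping front, at x = -60 mm, z = 35 mm in the bin's frame; axes as bin. The balls roll out over it once the bin is tipped forward (lip down) by about 60 degrees or more
- bin_grip (a point): point in the middle of the bin, 30 mm above its underside, half-way between the two flat sides, a good height to pinch it across its sides; axes as bin
- tray: fixed square drying tray with a grey laminate floor and wooden lip; origin at the centre of its underside on the bench, x and y along its edges. 206 mm outside, 194 mm inside, floor surface at z = 6 mm, top of its lip at z = 14 mm
- stand: fixed dark wooden block, 72 x 34 mm and 45 mm high on a 100 x 70 x 6 mm foot, with an open pocket 58 x 20 mm (floor 7 mm above the bench) in which the tongs stand loosely; origin at the centre of its underside, long side along its x
- tongs: loose steel spring tongs, 0.09 kg, 116 mm tall, standing tips down in the stand. Origin midway between the lower ends of the tips; z points up to the bridge (hinges at z = 110 mm, top at 116 mm); the two arms, 14 to 18 mm wide along y, close along x. Sprung open: tip gap 45 mm inside, 53 mm outside. The lowest 24 mm are flat rubber-faced tips
- tongs_grip (a point): point midway between the tongs' two wooden cheeks, 78 mm above the tips, where they are pinched along x; axes as tongs. Cheeks 18 mm wide, 34 mm high, outer faces 46 mm apart open, 40 mm when the tips hold a ball. The spring resists with 5 to 8 N, so a light squeeze to 45 mm carries the tongs with tips about 40 mm apart; 30 N or more holds a ball firmly
- tongs_a (a joint): closing angle of one tongs arm (the other mirrors it): 0 sprung open, about 0.1 rad closed on a ball, 0.2 rad tips together
- ball_0: one of four identical plain wooden balls, 24 mm in diameter, 12 g, with a small brass insert; origin at its centre; starts in the bin. Rolling resistance stops it soon on the tray
- ball_1: one of four identical plain wooden balls, 24 mm in diameter, 12 g, with a small brass insert; origin at its centre; starts in the bin. Rolling resistance stops it soon on the tray
- ball_2: one of four identical plain wooden balls, 24 mm in diameter, 12 g, with a small brass insert; origin at its centre; starts in the bin. Rolling resistance stops it soon on the tray
- ball_3: one of four identical plain wooden balls, 24 mm in diameter, 12 g, with a small brass insert; origin at its centre; starts in the bin. Rolling resistance stops it soon on the tray
Things that resemble listed ones, but are neither listed nor needed, are in the scene too. Several things have the shape of the tongs; the one meant has the colours described above. Leave any pink look-alike of the bin alone.

How it is judged:
By the outcome, as a careful person would: the job done as asked, in the order asked, and still so for the second after the job is handed in, while the arm keeps its last pose, push and grip.
It also fails if it takes over 72 s, if anything falls off the work surface, if the arm or the gripper's body presses on something with over 40 N, if the wrist force passes 120 N, or if a joint passes its speed limit or range.

### The arm

A 6-joint arm with a two-finger parallel gripper is mounted at the origin on the work surface; the furniture and walls round the work are solid. World frame = base frame: x ahead of the robot, y to its left, z up, the work surface at z = 0. Lengths are in m, angles in degrees, forces in N, time in s.
With the tool pointing down it reaches from about 0.375 to 0.9 m from the base axis. Payload 3.1 kg.
Tool frame: the origin (TCP) lies between the finger pads; the fingertips stand 22 mm ahead of it and the grasp point (between the pads) lies 3 mm ahead of it (bot.tip_extent is the distance from the TCP to the fingertips, in m); y points along the fingers, z is the direction in which the jaws open and shut, and the axes are right-handed (so a half turn about y gives the same grasp; the last joint's range is limited). The gripper opens to 87 mm and grips with 3 to 60 N. Pads are 19 mm wide; open, the fingers measure 117 mm over their backs; the gripper's body (75 mm by 190 mm) begins 51 mm behind the grasp point.
Start: joints at [-77.321, 30.224, 82.088, -0, 67.689, -10.227], TCP at [0.243, -0.576, 0.245] pointing down, gripper open.
Joint ranges: [-176.69, 176.69], [-43.24, 126.21], [12.49, 139.97], [-82, 262], [0, 151.66], [-163.58, 163.58]. Speed limits (degrees/s): [159.86, 159.86, 180, 180, 180, 180].

### API

Orientations are given as a 3x3 rotation matrix whose columns are the frame's x, y, z axes.
In Python, from rig import bot, eyes, models gives the robot as it stands. The module is installed in compiled form; this text tells all that it offers.
- The arm moves only by the tool arm_command, never from a script. Its arguments are lists of equal length, an entry for each row: "translation": the shift along the tool's x, y, z each as a share of 0.08 m, from -1 to 1, a list of three; "rotation": the turn, a rotation vector about the tool's x, y, z each as a share of 60 degrees, from -1 to 1, a list of three; "grip": the closure, from -1 (fully open) to 1 (shut), so that 0 is half open. In form: {"translation": [[x, y, z], ...], "rotation": [[rx, ry, rz], ...], "grip": [grip, ...]}. A call has 1 to 5 rows; each row is the pose to reach, as a shift and turn from the pose commanded when the call began, along the tool's axes at that moment; what a row does not reach only later rows make up. A row lasts 1/10 s, in which the tool goes at most 50 mm and 8.59 degrees, less where a joint would pass 70% of its speed; a pose out of reach is approached as far as the arm can. A call with a number of a shift or a turn outside -1 to 1 is refused whole. A call with a gripper value outside its range is refused whole. The fingers move at their own pace and stop on an object; the grip force is fixed at half the most. Time passes only in rows, so rows that repeat a pose let the fingers close. It gives the time, the measured TCP pose, the force and the opening at its end, in the units of the state.
- bot.read_state(): the state, without advancing time (a new reading comes with each control period).
- eyes.capture(name): name is "scene" or "top" or "wrist"; returns a dict with "image" (384x512x3 uint8, blue, green, red), "mtx" (3x3 intrinsics, pixels), "rvec" (rotation vector, rad) and "tvec" (3), from world to camera coordinates, as OpenCV has them; the wrist camera has in their place "hand_eye" (4x4, takes a point from camera to tool coordinates, whose origin is the TCP and whose axes are the tool frame's). Camera axes: x right, y down, z forward; pixel columns grow to the right and rows downward; lengths in m; the calibration is good to about 2 mm. A picture is of the moment at which its call begins: read the wrist's pose just before it. There is no depth.
- bot.hand_in(): hands the job in, once; it reports no verdict.
Trained networks look in the newest picture that a camera, given by its name, has taken for a name from the list of things; names that differ only in an ending like _2 or _b are one class to them, and where a whole thing is asked for, a point or a joint stands for the part that bears it (a point fixed in the world has none). Each returns a list of dicts, best first, with "conf" (0 to 1); they miss things now and then, are a little off and sometimes report something else, mostly with a low value. They report only what shows in the picture. A call takes as long as a camera call. They do not tell look-alikes from the thing itself.
- models.recognise(camera, thing): "extent" ([left, top, right, bottom] as shares, 0 to 1, of the picture: columns of its width, rows of its height, round what is visible of it).
- models.spot_point(camera, thing): "point" ([column, row] as shares, 0 to 1, of the picture: columns of its width, rows of its height: a listed point, or the origin of a listed thing).
The state is a dict: "time_s": time; "joint_positions": joint angles; "qvel": joint speeds; "tau": joint torques, N m; "position": TCP position; "tcp_rot": TCP orientation; "force": force on the tool from outside, world axes, zero at the start; "moment": the same for the moment, N m; "opening": opening from 0.0 (shut) to 1.0 (fully open).
Only numpy, scipy, OpenCV 4.12 (cv2) and the standard library are available. Lean on these libraries where they do the work, as an engineer would, in place of code of your own. Each camera call takes 0.05 s, during which the arm holds its last target. There are 200 camera calls.

## Working session

There is one attempt and no reset: what is moved stays moved. The work goes in short steps, Python scripts to look and compute and a tool call to move; the robot and the scene stay as the last step left them, time stands still between calls to the robot, and variables do not carry over. Pictures are saved under pics/ and viewed, about 8 in all and at most 12, crops included, and the job is handed in when it is done.

Besides the shell and the picture viewer there is one more tool, called after "Call:" as name(argument=value, ...) on one line, values as JSON. arm_command: Moves the arm, as the interface text tells. Shift numbers are shares of 0.08 m and turn numbers shares of 60 degrees, none past 1 either way. Its arguments: {"type":"object","properties":{"translation":{"type":"array"},"rotation":{"type":"array"},"grip":{"type":"array"}},"required":["translation","rotation","grip"]}

```bash
mkdir -p pics
cat > h.py <<'E'
import numpy as np, cv2
from rig import bot, eyes, models
W=np.array([512,384])
def cam(n):
    s=bot.read_state(); c=eyes.capture(n)
    if n=='wrist':
        T=np.eye(4); T[:3,:3]=s['tcp_rot']; T[:3,3]=s['position']; X=T@np.array(c['hand_eye'])
        R=X[:3,:3].T; t=-R@X[:3,3]
    else: R=cv2.Rodrigues(np.array(c['rvec'],float))[0]; t=np.array(c['tvec'],float).ravel()
    return dict(im=c['image'],K=np.array(c['mtx']),R=R,t=t)
def onz(c,px,z):
    d=c['R'].T@np.linalg.inv(c['K'])@np.array([px[0],px[1],1.]); o=-c['R'].T@c['t']
    return o+d*(z-o[2])/d[2]
def proj(c,p):
    q=c['K']@(c['R']@np.array(p,float)+c['t']); return q[:2]/q[2]
def pts(n,th,k=3): return [(np.round(np.array(r['point'])*W,1),round(r['conf'],2)) for r in models.spot_point(n,th)[:k]]
E
python3 - <<'E'
from h import *
s=bot.read_state(); print(s['time_s'],s['position'],np.round(s['tcp_rot'],3),s['opening'],bot.tip_extent)
zs={'bin':0,'bin_lip':.035,'bin_grip':.03,'tray':0,'stand':0,'tongs':.007,'tongs_grip':.085,'ball_0':.02}
ims=[]
for n in('scene','top'):
    c=cam(n); cv2.imwrite(f'pics/{n}0.png',cv2.resize(c['im'],(800,600),interpolation=cv2.INTER_CUBIC)); print(n,'cam at',-c['R'].T@c['t'])
    for t,z in zs.items():
        for p,cf in pts(n,t,5): print(n,t,p,cf,np.round(onz(c,p,z),3))
E
```

```text
0.0 [ 0.24313147 -0.57502776  0.24357868] [[-0.921 -0.     0.389]
 [-0.389  0.002 -0.921]
 [-0.    -1.    -0.002]] 1.0016729811654974 0.022
scene cam at [-0.26086724 -0.67993877  0.60894587]
scene bin [197.3 185.7] 0.71 [0.468 0.295 0.   ]
scene bin [218.3 197. ] 0.66 [0.461 0.167 0.   ]
scene bin_lip [184.2 175. ] 0.87 [0.451 0.348 0.035]
scene bin_lip [198.6 188.9] 0.66 [0.413 0.216 0.035]
scene bin_lip [213.4 188.1] 0.58 [0.452 0.181 0.035]
scene bin_grip [213.7 190.1] 0.71 [0.449 0.176 0.03 ]
scene bin_grip [193.2 176.8] 0.58 [0.47  0.318 0.03 ]
scene tray [276.6 226.8] 0.72 [ 0.451 -0.114  0.   ]
scene stand [361. 267.] 0.86 [ 0.452 -0.403  0.   ]
scene tongs [320.8 277.7] 0.86 [ 0.339 -0.35   0.007]
scene tongs [356.3 263.9] 0.82 [ 0.447 -0.391  0.007]
scene tongs_grip [365.4 236.4] 0.85 [ 0.47  -0.393  0.085]
scene tongs_grip [324.3 248.3] 0.83 [ 0.356 -0.341  0.085]
top cam at [ 0.26588311 -0.03671254  1.25984332]
top bin [173.2 198.2] 0.78 [0.449 0.191 0.   ]
top bin [132.4 189.2] 0.74 [0.474 0.318 0.   ]
top bin_lip [107.7 194.9] 0.7 [0.449 0.38  0.035]
top bin_lip [158.  209.2] 0.58 [0.41  0.228 0.035]
top bin_grip [175.  195.6] 0.92 [0.453 0.181 0.03 ]
top bin_grip [128.3 188.2] 0.56 [0.472 0.322 0.03 ]
top tray [274.6 198.2] 0.8 [ 0.457 -0.121  0.   ]
top stand [355.9 200.2] 0.85 [ 0.458 -0.374  0.   ]
top tongs [359.2 197.1] 0.45 [ 0.467 -0.383  0.007]
top tongs [339.4 231.1] 0.39 [ 0.36  -0.32   0.007]
top tongs_grip [369.3 193.8] 0.5 [ 0.465 -0.391  0.085]
top tongs_grip [348.4 231.4] 0.41 [ 0.354 -0.328  0.085]
top ball_0 [176.4 202.7] 0.6 [0.433 0.177 0.02 ]
top ball_0 [166.9 197.1] 0.41 [0.449 0.207 0.02 ]
top ball_0 [180.8 194. ] 0.41 [0.46  0.165 0.02 ]
top ball_0 [176.2 187.4] 0.4 [0.48 0.18 0.02]
```

Run:
```python
import cv2,numpy as np
a=cv2.imread('pics/scene0.png');b=cv2.imread('pics/top0.png')
A=cv2.resize(a[230:500,250:670],(800,int(270*800/420)))
B=cv2.resize(b[230:420,150:650],(800,304))
cv2.imwrite('pics/v1.png',a); cv2.imwrite('pics/v2.png',cv2.resize(b[220:430,150:610],(800,365),interpolation=cv2.INTER_CUBIC))
```

```text
(no output)
```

View pics/v1.png

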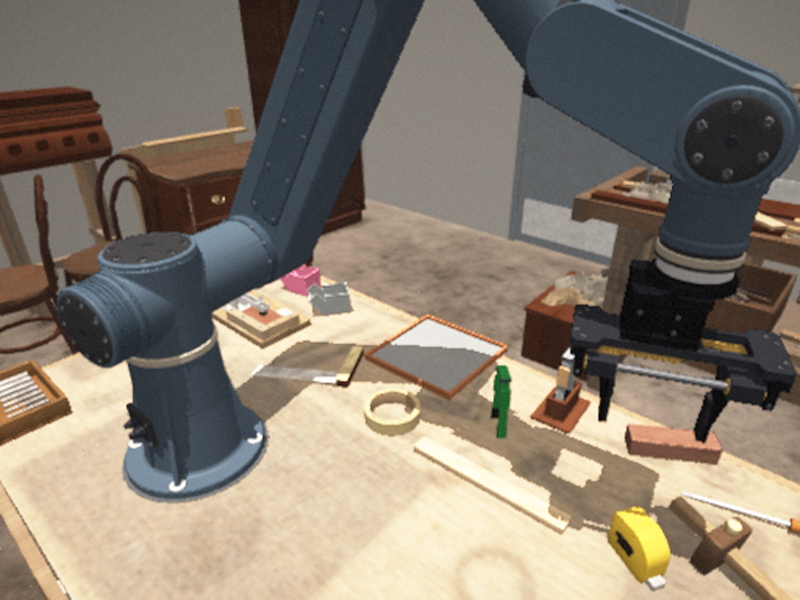

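View pics/v2.png

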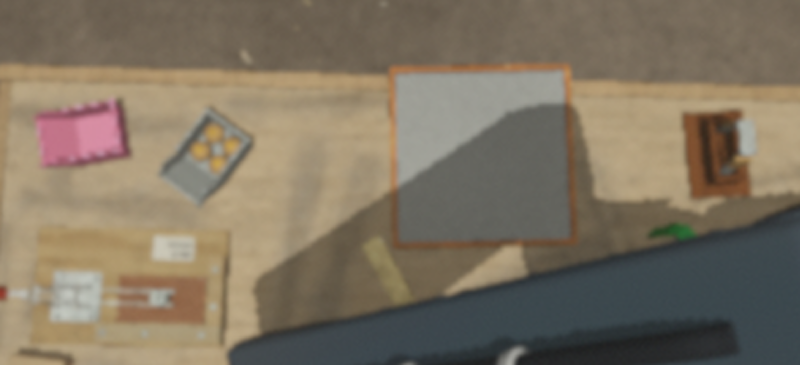

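The scene view shows the steel bin at (330,297) and the pink look-alike at (300,278). The wooden stand holds steel tongs with wooden cheeks at (563,380). The green tongs at (502,400) are a decoy. The tray is at (437,353). In the top view the bin's chute points about 141° (towards -x, +y).

I'll go above the bin first and log joint states on the way to identify the kinematics.

```bash
cat >> h.py <<'E'
from scipy.spatial.transform import Rotation as Ro, Slerp
import json
def Rdown(jawyaw,tilt=0):
    a=np.radians(jawyaw); z=np.array([np.cos(a),np.sin(a),0]); y=np.array([0,0,-1.]); R=np.c_[np.cross(y,z),y,z]
    return R@Ro.from_rotvec([0,0,np.radians(tilt)]).as_matrix()
def plan(wps,step=.1,ang=20):
    """wps: list of (grasp-TCP pos, R). prints calls (final row)"""
    s=bot.read_state(); p=np.array(s['position']);R=np.array(s['tcp_rot'])
    for q,Q in wps:
        q=np.array(q,float); rv=Ro.from_matrix(R.T@Q).as_rotvec()
        n=int(max(1,np.ceil(np.linalg.norm(q-p)/step),np.ceil(np.degrees(np.linalg.norm(rv))/ang)))
        p0,R0=p,R
        for i in range(1,n+1):
            p1=p0+(q-p0)*i/n; R1=R0@Ro.from_rotvec(rv*i/n).as_matrix()
            t=R.T@(p1-p)/.08; r=np.degrees(Ro.from_matrix(R.T@R1).as_rotvec())/60
            print('T',np.round(t,2).tolist(),'R',np.round(r,2).tolist()); p,R=p1,R1
        print('--',np.round(q,3))
def log():
    s=bot.read_state(); d=dict(q=list(map(float,s['joint_positions'])),p=list(map(float,s['position'])),R=np.array(s['tcp_rot']).tolist())
    open('log.jsonl','a').write(json.dumps(d)+'\n'); print(round(s['time_s'],2),np.round(s['joint_positions'],1),np.round(s['position'],4),'F',np.round(s['force'],1),'op',round(s['opening'],3)); return s
E
python3 - <<'E'
from h import *
log()
plan([((.45,-.2,.24),Rdown(-20)),((.43,.16,.24),Rdown(51))])
E
```

```text
0.9 [-77.3  30.2  82.1  -0.   67.7 -10.2] [ 0.2433 -0.5757  0.2446] F [ 0.4 -0.5 -0.1] op 1.0
T [-0.84, 0.01, -0.66] R [-0.0, -0.16, 0.0]
T [-0.94, 0.01, -0.52] R [-0.0, -0.16, 0.0]
T [-1.01, 0.01, -0.36] R [-0.0, -0.16, 0.0]
T [-1.06, 0.01, -0.19] R [-0.0, -0.16, 0.0]
T [-1.07, 0.01, -0.01] R [-0.0, -0.16, 0.0]
-- [ 0.45 -0.2   0.24]
T [-1.04, 0.0, -0.44] R [-0.0, -0.3, -0.0]
T [-1.12, 0.0, -0.11] R [-0.0, -0.3, -0.0]
T [-1.1, 0.0, 0.24] R [-0.0, -0.3, 0.0]
T [-0.98, 0.0, 0.56] R [-0.0, -0.3, 0.0]
-- [0.43 0.16 0.24]
```

Call:
arm_command(translation=[[-0.84, 0, -0.66], [-0.84, 0, -0.66], [-0.84, 0, -0.66]], rotation=[[0, -0.16, 0], [0, -0.16, 0], [0, -0.16, 0]], grip=[-1, -1, -1])

```text
time_s: 1.2
position: [0.2862, -0.4961, 0.2443]
tcp_rot: [[-0.841, -0.0, 0.541], [-0.541, 0.005, -0.841], [-0.002, -1.0, -0.004]]
force: [0.2, -1.5, -0.3]
opening: 0.997
```

Call:
arm_command(translation=[[-0.94, 0, -0.52], [-0.94, 0, -0.52], [-0.94, 0, -0.52]], rotation=[[0, -0.16, 0], [0, -0.16, 0], [0, -0.16, 0]], grip=[-1, -1, -1])

```text
time_s: 1.5
position: [0.3268, -0.4216, 0.2445]
tcp_rot: [[-0.739, -0.0, 0.673], [-0.673, 0.003, -0.739], [-0.002, -1.0, -0.003]]
force: [0.2, -0.4, -0.7]
opening: 0.998
```

Call:
arm_command(translation=[[-1, 0, -0.36], [-1, 0, -0.36], [-1, 0, -0.36]], rotation=[[0, -0.16, 0], [0, -0.16, 0], [0, -0.16, 0]], grip=[-1, -1, -1])

```text
time_s: 1.8
position: [0.3665, -0.3478, 0.2446]
tcp_rot: [[-0.617, -0.0, 0.787], [-0.787, 0.002, -0.617], [-0.001, -1.0, -0.001]]
force: [-0.9, 0.1, 0.2]
opening: 1.0
```

Call:
arm_command(translation=[[-1, 0, -0.19], [-1, 0, -0.19], [-1, 0, -0.19]], rotation=[[0, -0.16, 0], [0, -0.16, 0], [0, -0.16, 0]], grip=[-1, -1, -1])

```text
time_s: 2.1
position: [0.4042, -0.2769, 0.2447]
tcp_rot: [[-0.478, 0.0, 0.878], [-0.878, 0.0, -0.478], [-0.0, -1.0, 0.0]]
force: [-1.2, -0.0, 0.3]
opening: 1.0
```

Call:
arm_command(translation=[[-1, 0, 0], [-1, 0, 0], [-1, 0, 0]], rotation=[[0, -0.16, 0], [0, -0.16, 0], [0, -0.16, 0]], grip=[-1, -1, -1])

```text
time_s: 2.4
position: [0.443, -0.2077, 0.2447]
tcp_rot: [[-0.325, 0.001, 0.946], [-0.946, -0.001, -0.325], [0.0, -1.0, 0.001]]
force: [0.1, -0.2, -0.7]
opening: 1.005
```

Call:
arm_command(translation=[[-1, 0, -0.44], [-1, 0, -0.44], [-1, 0, -0.44]], rotation=[[0, -0.3, 0], [0, -0.3, 0], [0, -0.3, 0]], grip=[-1, -1, -1])

```text
time_s: 2.7
position: [0.4332, -0.1193, 0.2444]
tcp_rot: [[-0.015, -0.002, 1.0], [-1.0, 0.001, -0.015], [-0.001, -1.0, -0.002]]
force: [-0.7, -0.7, 0.2]
opening: 1.005
```

Run:
```python
from h import *
log()
plan([((.43,.16,.24),Rdown(51))])
```

```text
2.7 [-29.7  16.8 106.2  -0.   57.1 -28.8] [ 0.4332 -0.1193  0.2444] F [-0.7 -0.7  0.2] op 1.005
T [-1.16, 0.02, -0.03] R [0.0, -0.29, -0.0]
T [-1.12, 0.02, 0.32] R [0.0, -0.29, -0.0]
T [-0.98, 0.02, 0.63] R [0.0, -0.29, -0.0]
-- [0.43 0.16 0.24]
```

Call:
arm_command(translation=[[-1, 0, 0], [-1, 0, 0], [-1, 0, 0]], rotation=[[0, -0.29, 0], [0, -0.29, 0], [0, -0.29, 0]], grip=[-1, -1, -1])

```text
time_s: 3.0
position: [0.4365, -0.0407, 0.2447]
tcp_rot: [[0.283, 0.0, 0.959], [-0.959, -0.001, 0.283], [0.001, -1.0, 0.0]]
force: [-0.2, 0.1, -0.2]
opening: 1.003
```

Call:
arm_command(translation=[[-1, 0, 0.32], [-1, 0, 0.32], [-1, 0, 0.32]], rotation=[[0, -0.29, 0], [0, -0.29, 0], [0, -0.29, 0]], grip=[-1, -1, -1])

```text
time_s: 3.3
position: [0.4395, 0.0433, 0.2448]
tcp_rot: [[0.556, 0.002, 0.831], [-0.831, -0.0, 0.556], [0.001, -1.0, 0.001]]
force: [1.3, 0.3, -0.0]
opening: 1.0
```

Call:
arm_command(translation=[[-1, 0, 0.63], [-1, 0, 0.63], [-1, 0, 0.63], [-1, 0, 0.63]], rotation=[[0, -0.29, 0], [0, -0.29, 0], [0, -0.29, 0], [0, -0.29, 0]], grip=[-1, -1, -1, -1])

```text
time_s: 3.7
position: [0.4374, 0.1362, 0.2446]
tcp_rot: [[0.777, 0.002, 0.63], [-0.63, -0.001, 0.777], [0.002, -1.0, -0.0]]
force: [0.5, -0.8, 0.1]
opening: 1.003
```

Run:
```python
from h import *
log()
c=cam('wrist'); cv2.imwrite('pics/w1.png',c['im'])
cams={'wrist':c,'top':cam('top')}
for n,c in cams.items():
  for t,z in {'bin':0,'bin_lip':.035,'bin_grip':.03}.items():
    for p,cf in pts(n,t,3): print(n,t,p,cf,np.round(onz(c,p,z),4))
```

```text
3.7 [ 3.300e+00  1.740e+01  1.052e+02 -1.000e-01  5.730e+01 -4.760e+01] [0.4374 0.1362 0.2446] F [ 0.5 -0.8  0.1] op 1.003
wrist bin [379.5  94. ] 0.95 [0.466  0.3116 0.    ]
wrist bin [288.3 151.2] 0.67 [0.4513 0.1792 0.    ]
wrist bin_lip [432.   50.4] 0.72 [0.4553 0.3691 0.035 ]
wrist bin_lip [303.7 160.3] 0.68 [0.4651 0.1877 0.035 ]
wrist bin_lip [293.1 106.4] 0.55 [0.4066 0.2156 0.035 ]
wrist bin_grip [292.4 158.9] 0.92 [0.4562 0.178  0.03  ]
wrist bin_grip [388.4  94.8] 0.89 [0.4662 0.3093 0.03  ]
top bin [133.5 189.1] 0.45 [0.4743 0.3147 0.    ]
top bin_grip [130.2 187.7] 0.57 [0.4734 0.3165 0.03  ]
```

View pics/w1.png

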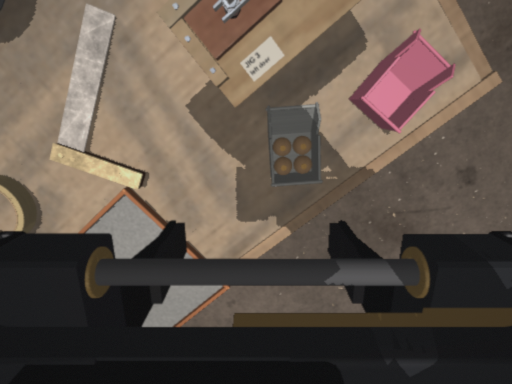

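The steel bin is at about (295,148), with its rear rim corners near (272,186) and (319,182) and its lip corners near (267,107) and (319,104). I'll fit its pose from these.

Run:
```python
from h import *
c=cam('wrist')
# refine corners using edges crop
im=c['im'][95:200,250:340]; cv2.imwrite('pics/w1c.png',cv2.resize(im,None,fx=5.5,fy=5.5,interpolation=cv2.INTER_CUBIC))
from scipy.optimize import least_squares
M=np.array([[.028,.029,.05],[.028,-.029,.05],[-.06,.029,.035],[-.06,-.029,.035]])
P=np.array([[319,182],[272,186],[319,104],[267,107]],float)
def w(v): a=v[2]; R=np.array([[np.cos(a),-np.sin(a),0],[np.sin(a),np.cos(a),0],[0,0,1]]); return M@R.T+[v[0],v[1],0]
f=lambda v:(np.array([proj(c,x) for x in w(v)])-P).ravel()
r=least_squares(f,[.45,.18,-.68]); print(r.x[:2],np.degrees(r.x[2]),np.round(r.fun,1))
for x in w(r.x): print(np.round(proj(c,x),1))
```

```text
[0.45322889 0.18100463] -35.934884729738116 [ 1.1 -0.1 -0.7 -1.5 -1.   0.8  0.6  0.6]
[320.1 181.9]
[271.3 184.5]
[318.  104.8]
[267.6 107.6]
```

View pics/w1c.png

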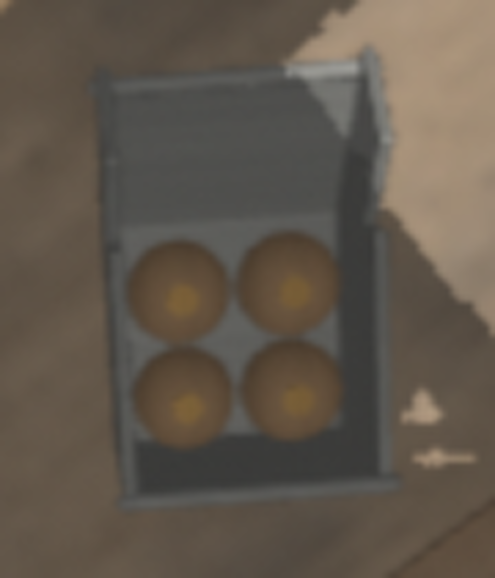

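Run:
```python
from h import *
plan([((.454,.180,.13),Rdown(54)),((.454,.18,.033),Rdown(54))],.14)
```

```text
T [-0.16, 1.43, 0.56] R [0.0, -0.05, 0.0]
-- [0.454 0.18  0.13 ]
T [-0.0, 1.21, -0.0] R [0.0, 0.0, 0.0]
-- [0.454 0.18  0.033]
```

Call:
arm_command(translation=[[-0.16, 0.7, 0.56], [-0.16, 0.94, 0.56], [-0.16, 0.94, 0.56]], rotation=[[0, -0.05, 0], [0, -0.05, 0], [0, -0.05, 0]], grip=[-1, -1, -1])

```text
time_s: 4.45
position: [0.4519, 0.181, 0.1655]
tcp_rot: [[0.811, -0.008, 0.585], [-0.585, -0.001, 0.811], [-0.006, -1.0, -0.006]]
force: [-1.3, 0.3, -0.4]
opening: 1.003
```

Call:
arm_command(translation=[[0, 0.4, 0], [0, 0.7, 0], [0, 0.9, 0], [0, 0.9, 0]], rotation=[[0, 0, 0], [0, 0, 0], [0, 0, 0], [0, 0, 0]], grip=[-1, -1, -1, -1])

```text
time_s: 4.85
position: [0.4531, 0.1798, 0.0968]
tcp_rot: [[0.81, -0.003, 0.587], [-0.587, -0.001, 0.81], [-0.002, -1.0, -0.002]]
force: [-0.2, 0.5, 1.2]
opening: 0.997
```

Run:
```python
from h import *
log()
plan([((.454,.18,.033),Rdown(54))],.14)
c=cam('wrist'); cv2.imwrite('pics/w2.png',c['im'])
for t,z in {'bin_lip':.035,'bin_grip':.03}.items():
    for p,cf in pts('wrist',t,3): print(t,p,cf,np.round(onz(c,p,z),4))
```

```text
4.85 [  8.5  34.1 108.7  -0.   37.4 -45.6] [0.4531 0.1798 0.0968] F [-0.2  0.5  1.2] op 0.997
T [0.01, 0.8, 0.01] R [0.0, 0.0, -0.0]
-- [0.454 0.18  0.033]
bin_lip [502.1  54.1] 0.9 [0.4568 0.3696 0.035 ]
bin_lip [254.9 133.9] 0.75 [0.4052 0.2135 0.035 ]
bin_grip [423.  125.1] 0.77 [0.4692 0.311  0.03  ]
bin_grip [259.4 211.9] 0.56 [0.4547 0.1815 0.03  ]
bin_grip [276.7 219.9] 0.18 [0.4678 0.1884 0.03  ]
```

View pics/w2.png

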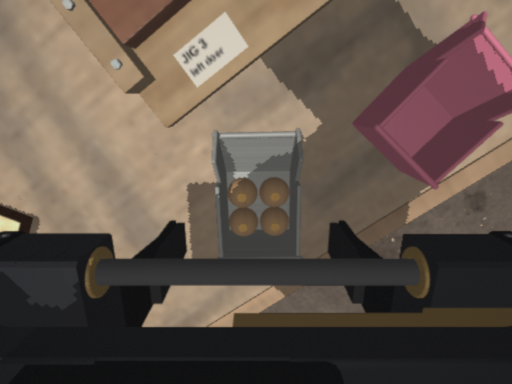

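Call:
arm_command(translation=[[0, 0.4, 0], [0, 0.8, 0], [0, 0.8, 0], [0, 0.8, 0]], rotation=[[0, 0, 0], [0, 0, 0], [0, 0, 0], [0, 0, 0]], grip=[-1, -1, -1, -0.2])

```text
time_s: 5.4
position: [0.4545, 0.1805, 0.0343]
tcp_rot: [[0.81, 0.001, 0.586], [-0.586, 0.0, 0.81], [0.0, -1.0, 0.0]]
force: [0.4, 1.3, 0.9]
opening: 0.963
```

Call:
arm_command(translation=[[0, 0, 0], [0, 0, 0], [0, 0, 0], [0, 0, 0], [0, 0, 0]], rotation=[[0, 0, 0], [0, 0, 0], [0, 0, 0], [0, 0, 0], [0, 0, 0]], grip=[0, 1, 1, 1, 1])

```text
time_s: 5.9
position: [0.4545, 0.1806, 0.0343]
tcp_rot: [[0.81, 0.002, 0.586], [-0.586, 0.0, 0.81], [0.001, -1.0, 0.001]]
force: [-0.2, 0.3, 7.8]
opening: 0.667
```

Run:
```python
from h import *
log()
print(np.round(eyes.capture('wrist')['hand_eye'],3))
```

```text
5.9 [  8.6  41.3 110.    0.   28.6 -45.5] [0.4545 0.1806 0.0343] F [-0.2  0.3  7.8] op 0.667
[[ 0.001  0.958  0.287 -0.079]
 [-0.    -0.287  0.958 -0.14 ]
 [ 1.    -0.001 -0.     0.001]
 [ 0.     0.     0.     1.   ]]
```

Opening is 58 mm, so the bin is held. I'll lift and make a small tilt to identify the kinematics.

Call:
arm_command(translation=[[0, -0.3, 0], [0, -0.6, 0], [0, -1, 0], [0, -1, 0]], rotation=[[0, 0, 0], [0, 0, 0], [0, 0, 0], [0, 0, 0]], grip=[1, 1, 1, 1])

```text
time_s: 6.35
position: [0.4561, 0.1809, 0.1164]
tcp_rot: [[0.81, 0.007, 0.586], [-0.586, 0.001, 0.81], [0.005, -1.0, 0.005]]
force: [0.5, 0.2, -2.0]
opening: 0.668
```

Call:
arm_command(translation=[[0, -0.4, 0], [0, -0.7, 0], [0, -1, 0], [0, -1, 0]], rotation=[[0, 0, 0], [0, 0, 0], [0, 0, 0], [0, 0, 0]], grip=[1, 1, 1, 1])

```text
time_s: 6.75
position: [0.4555, 0.1808, 0.1951]
tcp_rot: [[0.81, 0.005, 0.586], [-0.586, 0.001, 0.81], [0.004, -1.0, 0.004]]
force: [1.3, -0.1, -2.3]
opening: 0.663
```

```bash
python3 -c "
from h import *
log()"
```

```text
6.75 [  8.6  24.  104.3   0.   51.3 -45.6] [0.4555 0.1808 0.1951] F [ 1.3 -0.1 -2.3] op 0.663
```

Call:
arm_command(translation=[[0, 0, 0], [0, 0, 0], [0, 0, 0], [0, 0, 0]], rotation=[[0, 0, -0.1], [0, 0, -0.2], [0, 0, -0.3], [0, 0, -0.3]], grip=[1, 1, 1, 1])

```text
time_s: 7.15
position: [0.4499, 0.1809, 0.1907]
tcp_rot: [[0.775, 0.244, 0.583], [-0.554, -0.182, 0.812], [0.305, -0.952, -0.006]]
force: [-0.8, 0.8, -1.7]
opening: 0.658
```

```bash
cat > kin.py <<'E'
from h import *
from scipy.optimize import least_squares
def rz(a):return Ro.from_euler('z',a,degrees=True).as_matrix()
def ry(a):return Ro.from_euler('y',a,degrees=True).as_matrix()
B=np.array([[0,0,1],[-1,0,0],[0,1.,0]]).T  # placeholder, fixed in fit
def fk(v,q,B=None,s=None):
    a1,yl,d1,L2,a3,L3,L6=v[:7]
    s4,s6=s if s else S
    R1=rz(q[0]); R2=R1@ry(q[1]); R3=R2@ry(q[2]); R5=R3@rz(s4*q[3])@ry(q[4]); R6=R5@rz(s6*q[5])
    p=R1@np.array([a1,yl,d1])+R2@[0,0,L2]+R3@[a3,0,L3]+R6@[0,0,L6]
    return p,R6
S=(1,1)
D=[json.loads(l) for l in open('log.jsonl')]
def fit():
    global S; best=None
    for s4 in(1,-1):
        for s6 in(1,-1):
            S=(s4,s6)
            C=[fk([0]*7,d['q'])[1].T@np.array(d['R']) for d in D]
            spread=max(np.abs(c-C[0]).max() for c in C)
            r=least_squares(lambda v:np.concatenate([fk(v,d['q'])[0]-d['p'] for d in D]),[0,.1,.3,.4,0,.4,.2])
            print(S,'rot spread',round(spread,3),'pos err',np.abs(r.fun).max().round(4),np.round(r.x,3))
            if best is None or spread<best[0]: best=(spread,S,r.x,C[0])
    S=best[1]; return best[2],best[3]
E
python3 -c "
from kin import *
log()
D.append(json.loads(open('log.jsonl').readlines()[-1]))
v,C=fit();print(np.round(C,2))"
```

```text
7.15 [ 17.   23.1 111.1 -23.7  37.6 -19.5] [0.4499 0.1809 0.1907] F [-0.8  0.8 -1.7] op 0.658
(1, 1) rot spread 0.0 pos err 0.0 [-0.     0.111  0.274  0.588  0.114  0.392  0.283]
(1, -1) rot spread 1.027 pos err 0.0 [-0.     0.111  0.274  0.588  0.114  0.392  0.283]
(-1, 1) rot spread 0.622 pos err 0.0614 [ 0.025  0.104 -0.081  0.53   0.078  0.375 -0.088]
(-1, -1) rot spread 1.029 pos err 0.0614 [ 0.025  0.104 -0.081  0.53   0.078  0.375 -0.088]
[[-0. -0. -1.]
 [-1.  0.  0.]
 [ 0.  1. -0.]]
```

```bash
cat >> kin.py <<'E'
import contextlib,io
with contextlib.redirect_stdout(io.StringIO()): V,C=fit()
LO=np.array([-176.69,-43.24,12.49,-82,0,-163.58]);HI=np.array([176.69,126.21,139.97,262,151.66,163.58])
def ik(p,R,q0):
    def f(q):
        pp,RR=fk(V,q); return np.r_[(pp-p)*1000,Ro.from_matrix(R.T@RR@C).as_rotvec()*300]
    r=least_squares(f,np.clip(q0,LO+.01,HI-.01),bounds=(LO,HI),x_scale=10); return r.x,np.abs(r.fun).max()
def wristz(q):
    p,R=fk(V,q); return p-R@[0,0,V[6]]
E
cat > pour.py <<'E'
from kin import *
TC=np.array([.457,-.119])
def pose(fy,tilt,back=.05,z=.06):
    f=np.array([np.cos(np.radians(fy)),np.sin(np.radians(fy))])
    lip=np.r_[TC-back*f,z]; R=Rdown(fy-90,-tilt)
    return lip-R@[-.06,0,0],R
if __name__=='__main__':
  q00=bot.read_state()['joint_positions']
  for fy in range(-180,180,20):
    q=np.array([-30,35,110,0,35,0.]); out=[]
    az=-28; q[0]=az; q[5]=(az-(fy-90)+180)%360-180
    best=None
    for q5 in (q[5],):
      qq=q.copy(); qq[5]=q5
      for t in (0,10,20,30,40,50,60,70,80,90,100):
        p,R=pose(fy,t); qq,e=ik(p,R,qq)
        out.append((t,round(e,1)))
        if e>1: break
    print(fy,out[-1],np.round(qq).tolist(),np.round(wristz(qq),2))
E
python3 pour.py
```

```text
-180 (30, np.float64(27.9)) [-28.0, 36.0, 113.0, 50.0, 13.0, -164.0] [ 0.45 -0.11  0.36]
-160 (20, np.float64(11.0)) [-26.0, 37.0, 109.0, 32.0, 24.0, -164.0] [ 0.48 -0.11  0.35]
-140 (10, np.float64(3.9)) [-21.0, 38.0, 106.0, 15.0, 32.0, -164.0] [ 0.51 -0.08  0.35]
-120 (0, np.float64(3.0)) [-15.0, 39.0, 106.0, -1.0, 35.0, -164.0] [ 0.51 -0.02  0.34]
-100 (0, np.float64(19.4)) [-18.0, 38.0, 113.0, 8.0, 29.0, 164.0] [ 0.46 -0.03  0.34]
-80 (100, np.float64(0.0)) [-46.0, 70.0, 87.0, 39.0, 119.0, 105.0] [ 0.5  -0.35  0.07]
-60 (100, np.float64(0.0)) [-39.0, 71.0, 79.0, 26.0, 128.0, 103.0] [ 0.58 -0.33  0.07]
-40 (100, np.float64(0.0)) [-32.0, 72.0, 74.0, 11.0, 134.0, 96.0] [ 0.64 -0.27  0.07]
-20 (100, np.float64(0.0)) [-25.0, 72.0, 71.0, -8.0, 136.0, 85.0] [ 0.68 -0.2   0.07]
0 (100, np.float64(0.0)) [-19.0, 72.0, 72.0, -26.0, 134.0, 75.0] [ 0.7  -0.12  0.07]
20 (100, np.float64(0.0)) [-12.0, 71.0, 76.0, -41.0, 127.0, 69.0] [ 0.68 -0.04  0.07]
40 (100, np.float64(0.0)) [-7.0, 71.0, 82.0, -54.0, 118.0, 68.0] [0.64 0.03 0.07]
60 (100, np.float64(0.0)) [-2.0, 70.0, 91.0, -67.0, 108.0, 72.0] [0.58 0.09 0.07]
80 (100, np.float64(0.0)) [1.0, 70.0, 101.0, -81.0, 102.0, 81.0] [0.5  0.12 0.07]
100 (40, np.float64(7.6)) [-19.0, 40.0, 115.0, -82.0, 35.0, 46.0] [ 0.45 -0.04  0.32]
120 (30, np.float64(3.3)) [-25.0, 38.0, 115.0, -82.0, 17.0, 23.0] [ 0.44 -0.09  0.34]
140 (30, np.float64(11.3)) [-27.0, 37.0, 115.0, -82.0, 7.0, 4.0] [ 0.44 -0.1   0.35]
160 (30, np.float64(14.3)) [-28.0, 37.0, 115.0, 67.0, 3.0, -164.0] [ 0.44 -0.11  0.35]
```

```bash
sed -i 's/z=.06)/z=.048)/' pour.py
python3 - <<'E'
from pour import *
F=60
P0,R0=pose(F,0); 
w=[((.45,.14,.2),Rdown(54)),(np.r_[P0[:2],.2],R0)]
plan(w,.1,17)
print(P0)
q=np.array([8,24,104,0,51,-45.])
for p,R in w+[pose(F,t,z=zz) for t,zz in((30,.1),(50,.055),(60,.048),(70,.048),(80,.048),(90,.048))]:
    q,e=ik(np.array(p),R,q); print(np.round(p,3),np.round(q),round(e,2),np.round(wristz(q),2))
E
```

```text
T [0.16, -0.01, -0.21] R [0.0, 0.0, 0.15]
T [0.16, -0.03, -0.21] R [0.0, 0.0, 0.15]
-- [0.45 0.14 0.2 ]
T [0.42, 0.0, -0.79] R [-0.0, 0.28, -0.0]
T [0.63, 0.0, -0.63] R [-0.0, 0.28, -0.0]
T [0.79, 0.0, -0.42] R [-0.0, 0.28, -0.0]
T [0.88, 0.0, -0.18] R [-0.0, 0.28, -0.0]
T [0.89, 0.0, 0.09] R [-0.0, 0.28, -0.0]
-- [ 0.402 -0.214  0.2  ]
[ 0.402      -0.21426279  0.048     ]
[0.45 0.14 0.2 ] [  4.  22. 106.  -0.  51. -50.] 0.0 [0.45 0.14 0.48]
[ 0.402 -0.214  0.2  ] [-42.  21. 108.  -0.  50. -12.] 0.0 [ 0.4  -0.21  0.48]
[ 0.406 -0.207  0.13 ] [-23.  34. 109. -42.  48.  38.] 0.0 [ 0.48 -0.08  0.38]
[ 0.413 -0.196  0.101] [-13.  46. 106. -56.  63.  59.] 0.0 [ 0.52 -0.01  0.28]
[ 0.417 -0.188  0.1  ] [ -9.  51. 103. -59.  72.  64.] 0.0 [0.54 0.02 0.24]
[ 0.422 -0.18   0.104] [ -6.  56. 100. -61.  81.  67.] 0.0 [0.55 0.05 0.2 ]
[ 0.427 -0.171  0.107] [ -4.  61.  96. -62.  90.  70.] 0.0 [0.57 0.07 0.16]
[ 0.432 -0.162  0.108] [ -3.  66.  93. -64.  99.  71.] 0.0 [0.57 0.08 0.11]
```

Call:
arm_command(translation=[[0.16, 0, -0.21], [0.3, 0, -0.42], [0.3, 0.02, -0.42]], rotation=[[0, 0, 0.1], [0, 0, 0.2], [0, 0, 0.3]], grip=[1, 1, 1])

```text
time_s: 7.45
position: [0.4536, 0.1387, 0.1993]
tcp_rot: [[0.81, -0.004, 0.586], [-0.586, 0.006, 0.81], [-0.006, -1.0, 0.003]]
force: [-0.7, -0.7, -2.6]
opening: 0.668
```

Call:
arm_command(translation=[[0.2, 0, -0.4], [0.42, 0, -0.79], [0.42, 0, -0.79]], rotation=[[0, 0.1, 0], [0, 0.2, 0], [0, 0.28, 0]], grip=[1, 1, 1])

```text
time_s: 7.75
position: [0.4436, 0.0654, 0.1983]
tcp_rot: [[0.6, -0.002, 0.8], [-0.8, 0.002, 0.6], [-0.003, -1.0, -0.001]]
force: [-0.5, 0.8, -1.6]
opening: 0.664
```

Call:
arm_command(translation=[[0.31, 0, -0.31], [0.63, 0, -0.63], [0.63, 0, -0.63]], rotation=[[0, 0.1, 0], [0, 0.2, 0], [0, 0.28, 0]], grip=[1, 1, 1])

```text
time_s: 8.05
position: [0.4345, -0.0054, 0.1986]
tcp_rot: [[0.343, -0.0, 0.939], [-0.939, 0.002, 0.343], [-0.002, -1.0, 0.0]]
force: [0.5, 0.9, -2.1]
opening: 0.66
```

Call:
arm_command(translation=[[0.4, 0, -0.21], [0.79, 0, -0.42], [0.79, 0, -0.42]], rotation=[[0, 0.1, 0], [0, 0.2, 0], [0, 0.28, 0]], grip=[1, 1, 1])

```text
time_s: 8.35
position: [0.4257, -0.0768, 0.1987]
tcp_rot: [[0.057, 0.002, 0.998], [-0.998, 0.001, 0.057], [-0.001, -1.0, 0.002]]
force: [0.2, 0.6, -1.6]
opening: 0.663
```

Call:
arm_command(translation=[[0.44, 0, -0.09], [0.88, 0, -0.18], [0.88, 0, -0.18]], rotation=[[0, 0.1, 0], [0, 0.2, 0], [0, 0.28, 0]], grip=[1, 1, 1])

```text
time_s: 8.65
position: [0.4161, -0.1486, 0.1988]
tcp_rot: [[-0.234, 0.003, 0.972], [-0.972, 0.0, -0.234], [-0.001, -1.0, 0.003]]
force: [0.4, 0.7, -1.1]
opening: 0.664
```

Call:
arm_command(translation=[[0.45, 0, 0.05], [0.89, 0, 0.09], [0.89, 0, 0.09]], rotation=[[0, 0.1, 0], [0, 0.2, 0], [0, 0.28, 0]], grip=[1, 1, 1])

```text
time_s: 8.95
position: [0.4069, -0.2202, 0.1988]
tcp_rot: [[-0.504, 0.004, 0.863], [-0.863, -0.001, -0.504], [-0.001, -1.0, 0.004]]
force: [0.6, 0.8, -1.3]
opening: 0.666
```

Run:
```python
from pour import *
log()
c=cam('wrist'); cv2.imwrite('pics/w3.png',c['im'])
for n in('wrist','scene'):
  c=cam(n)
  for p,cf in pts(n,'tray',2): print(n,p,cf,np.round(onz(c,p,0),4))
plan([pose(60,t,z=zz) for t,zz in((15,.13),(30,.085),(45,.055),(55,.048),(63,.048),(71,.048),(79,.048),(87,.048))],.1,25)
```

```text
8.95 [-4.240e+01  2.190e+01  1.077e+02  1.000e-01  5.020e+01 -1.220e+01] [ 0.4069 -0.2202  0.1988] F [ 0.6  0.8 -1.3] op 0.666
wrist [251.1  71.7] 0.86 [ 0.4571 -0.1186  0.    ]
scene [279.  226.9] 0.69 [ 0.4556 -0.1202  0.    ]
T [-0.01, 0.66, -0.04] R [0.0, 0.0, -0.25]
-- [ 0.403 -0.212  0.146]
T [-0.17, 0.35, -0.0] R [0.0, -0.0, -0.25]
-- [ 0.406 -0.207  0.115]
T [-0.21, 0.13, 0.0] R [-0.0, 0.0, -0.25]
-- [ 0.411 -0.199  0.097]
T [-0.07, -0.07, 0.0] R [-0.0, -0.0, -0.17]
-- [ 0.415 -0.192  0.097]
T [-0.01, -0.1, 0.0] R [0.0, 0.0, -0.13]
-- [ 0.418 -0.186  0.101]
T [-0.01, -0.1, -0.0] R [-0.0, 0.0, -0.13]
-- [ 0.422 -0.179  0.105]
T [-0.01, -0.1, 0.0] R [-0.0, -0.0, -0.13]
-- [ 0.426 -0.172  0.107]
T [-0.01, -0.1, -0.0] R [0.0, 0.0, -0.13]
-- [ 0.43  -0.165  0.108]
```

View pics/w3.png

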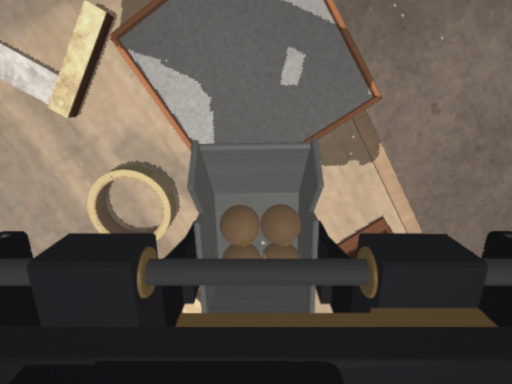

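The four balls sit in the bin at about (260,240) and the tray lies ahead of the lip. I'll tip now.

Call:
arm_command(translation=[[0, 0.2, 0], [0, 0.45, 0], [-0.01, 0.66, -0.04], [-0.01, 0.66, -0.04]], rotation=[[0, 0, -0.08], [0, 0, -0.16], [0, 0, -0.25], [0, 0, -0.25]], grip=[1, 1, 1, 1])

```text
time_s: 9.6
position: [0.402, -0.2093, 0.1442]
tcp_rot: [[-0.475, -0.134, 0.87], [-0.841, -0.221, -0.493], [0.258, -0.966, -0.008]]
force: [-0.8, -0.0, -2.4]
opening: 0.663
```

Call:
arm_command(translation=[[-0.06, 0.12, 0], [-0.12, 0.24, 0], [-0.17, 0.35, 0], [-0.17, 0.35, 0]], rotation=[[0, 0, -0.08], [0, 0, -0.16], [0, 0, -0.25], [0, 0, -0.25]], grip=[1, 1, 1, 1])

```text
time_s: 10.0
position: [0.4066, -0.206, 0.1147]
tcp_rot: [[-0.427, -0.25, 0.869], [-0.754, -0.431, -0.495], [0.498, -0.867, -0.004]]
force: [-0.2, 0.7, -2.2]
opening: 0.666
```

Call:
arm_command(translation=[[-0.07, 0.05, 0], [-0.14, 0.09, 0], [-0.21, 0.13, 0], [-0.21, 0.13, 0]], rotation=[[0, 0, -0.08], [0, 0, -0.16], [0, 0, -0.25], [0, 0, -0.25]], grip=[1, 1, 1, 1])

```text
time_s: 10.4
position: [0.4114, -0.1985, 0.0973]
tcp_rot: [[-0.35, -0.353, 0.868], [-0.617, -0.61, -0.497], [0.705, -0.709, -0.004]]
force: [-0.6, 1.3, -1.1]
opening: 0.667
```

Run:
```python
from pour import *
s=log(); print(np.round(s['tcp_rot'],2))
plan([pose(60,t,z=zz) for t,zz in((55,.048),(63,.048),(71,.048),(79,.048),(87,.048))],.1,25)
```

```text
10.4 [-15.4  44.1 106.8 -53.7  57.7  55.9] [ 0.4114 -0.1985  0.0973] F [-0.6  1.3 -1.1] op 0.667
[[-0.35 -0.35  0.87]
 [-0.62 -0.61 -0.5 ]
 [ 0.7  -0.71 -0.  ]]
T [-0.07, -0.06, -0.0] R [-0.0, 0.01, -0.17]
-- [ 0.415 -0.192  0.097]
T [-0.01, -0.1, 0.0] R [0.0, 0.0, -0.13]
-- [ 0.418 -0.186  0.101]
T [-0.01, -0.1, -0.0] R [-0.0, 0.0, -0.13]
-- [ 0.422 -0.179  0.105]
T [-0.01, -0.1, 0.0] R [-0.0, 0.0, -0.13]
-- [ 0.426 -0.172  0.107]
T [-0.01, -0.1, -0.0] R [-0.0, 0.0, -0.13]
-- [ 0.43  -0.165  0.108]
```

Call:
arm_command(translation=[[-0.03, -0.02, 0], [-0.05, -0.04, 0], [-0.07, -0.06, 0], [-0.07, -0.06, 0], [-0.07, -0.06, 0]], rotation=[[0, 0, -0.05], [0, 0, -0.11], [0, 0, -0.17], [0, 0, -0.17], [0, 0, -0.17]], grip=[1, 1, 1, 1, 1])

```text
time_s: 10.9
position: [0.4143, -0.1937, 0.0985]
tcp_rot: [[-0.286, -0.41, 0.866], [-0.497, -0.709, -0.5], [0.819, -0.574, -0.001]]
force: [0.6, -0.1, -1.8]
opening: 0.67
```

Call:
arm_command(translation=[[0, -0.02, 0], [0, -0.05, 0], [0, -0.08, 0], [-0.01, -0.1, 0], [-0.01, -0.1, 0]], rotation=[[0, 0, -0.03], [0, 0, -0.07], [0, 0, -0.1], [0, 0, -0.13], [0, 0, -0.13]], grip=[1, 1, 1, 1, 1])

```text
time_s: 11.4
position: [0.4181, -0.1869, 0.1015]
tcp_rot: [[-0.226, -0.444, 0.867], [-0.394, -0.772, -0.498], [0.891, -0.454, -0.001]]
force: [-0.2, -0.5, -1.6]
opening: 0.665
```

Call:
arm_command(translation=[[0, -0.02, 0], [0, -0.05, 0], [0, -0.08, 0], [-0.01, -0.1, 0], [-0.01, -0.1, 0]], rotation=[[0, 0, -0.03], [0, 0, -0.07], [0, 0, -0.1], [0, 0, -0.13], [0, 0, -0.13]], grip=[1, 1, 1, 1, 1])

```text
time_s: 11.9
position: [0.4218, -0.1803, 0.1041]
tcp_rot: [[-0.163, -0.471, 0.867], [-0.285, -0.819, -0.498], [0.945, -0.328, -0.001]]
force: [-0.6, 0.7, -1.1]
opening: 0.668
```

Run:
```python
from pour import *
s=log(); 
for n in('wrist','top','scene'):
  c=cam(n); cv2.imwrite(f'pics/p_{n}.png',c['im'])
  for p,cf in pts(n,'ball_0',5): print(n,p,cf,np.round(onz(c,p,.018),3))
a=cv2.imread('pics/p_wrist.png');b=cv2.imread('pics/p_top.png')[130:270,200:400]
cv2.imwrite('pics/v7.png',np.hstack([cv2.resize(a,(400,300)),cv2.resize(b,(400,300))]))
```

```text
11.9 [ -6.1  56.2  99.4 -60.9  81.8  67.5] [ 0.4218 -0.1803  0.1041] F [-0.6  0.7 -1.1] op 0.668
wrist [240.9  82.9] 0.97 [ 0.425 -0.158  0.018]
wrist [177.7  82.6] 0.81 [ 0.399 -0.143  0.018]
top [280.7 218.1] 0.56 [ 0.394 -0.14   0.018]
scene [284.6 230.6] 0.59 [ 0.43  -0.162  0.018]
scene [272.8 221. ] 0.4 [ 0.447 -0.101  0.018]
scene [359.8 261. ] 0.39 [ 0.451 -0.397  0.018]
scene [275.6 234.2] 0.36 [ 0.398 -0.153  0.018]
```

View pics/v7.png

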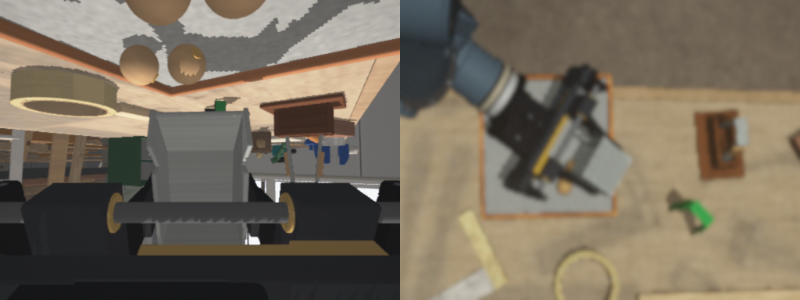

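All four balls are out and in the tray: two at (140,63) and (187,63), two nearer at the top edge. The bin is empty. I'll raise it straight up, level it, and set it down left of the tray.

Run:
```python
from pour import *
s=bot.read_state(); p=s['position'];R=np.array(s['tcp_rot'])
w=[(p+[0,0,.08],R),((.44,.09,.19),Rdown(-30)),((.44,.09,.095),Rdown(-30)),((.44,.09,.035),Rdown(-30))]
plan(w,.1,20)
q=s['joint_positions']
for p,R in w:
    q,e=ik(np.array(p),R,q); print(np.round(q),round(e,2))
```

```text
T [0.94, -0.33, 0.0] R [0.0, 0.0, 0.0]
-- [ 0.422 -0.181  0.185]
T [-0.24, -0.72, -0.37] R [-0.0, 0.0, 0.29]
T [-0.44, -0.62, -0.37] R [-0.0, 0.0, 0.29]
T [-0.61, -0.45, -0.37] R [-0.0, 0.0, 0.29]
T [-0.72, -0.25, -0.37] R [-0.0, 0.0, 0.29]
-- [0.44 0.09 0.19]
T [-0.0, 1.19, -0.0] R [0.0, -0.0, 0.0]
-- [0.44  0.09  0.095]
T [-0.0, 0.75, 0.0] R [0.0, 0.0, 0.0]
-- [0.44  0.09  0.035]
[ -6.  48. 100. -60.  86.  61.] 0.0
[ -3.  22. 110.  -0.  48.  27.] 0.0
[ -3.  33. 114.  -0.  33.  27.] 0.0
[ -3.  40. 116.  -0.  24.  27.] 0.0
```

Call:
arm_command(translation=[[0.3, -0.11, 0], [0.6, -0.22, 0], [0.94, -0.33, 0], [0.94, -0.33, 0]], rotation=[[0, 0, 0], [0, 0, 0], [0, 0, 0], [0, 0, 0]], grip=[1, 1, 1, 1])

```text
time_s: 12.6
position: [0.4224, -0.1807, 0.1876]
tcp_rot: [[-0.169, -0.469, 0.867], [-0.283, -0.819, -0.499], [0.944, -0.329, 0.005]]
force: [0.3, 0.7, -1.3]
opening: 0.662
```

Call:
arm_command(translation=[[-0.08, -0.24, -0.12], [-0.16, -0.48, -0.24], [-0.24, -0.72, -0.37], [-0.24, -0.72, -0.37]], rotation=[[0, 0, 0.1], [0, 0, 0.2], [0, 0, 0.29], [0, 0, 0.29]], grip=[1, 1, 1, 1])

```text
time_s: 13.0
position: [0.4264, -0.112, 0.1864]
tcp_rot: [[-0.3, -0.398, 0.867], [-0.518, -0.696, -0.498], [0.801, -0.598, 0.002]]
force: [-0.3, 0.1, -1.0]
opening: 0.667
```

Call:
arm_command(translation=[[-0.15, -0.2, -0.12], [-0.3, -0.4, -0.24], [-0.44, -0.62, -0.37], [-0.44, -0.62, -0.37]], rotation=[[0, 0, 0.1], [0, 0, 0.2], [0, 0, 0.29], [0, 0, 0.29]], grip=[1, 1, 1, 1])

```text
time_s: 13.4
position: [0.4305, -0.0455, 0.1872]
tcp_rot: [[-0.404, -0.293, 0.867], [-0.701, -0.51, -0.499], [0.588, -0.809, 0.001]]
force: [0.3, 0.1, -0.2]
opening: 0.664
```

Call:
arm_command(translation=[[-0.2, -0.15, -0.12], [-0.4, -0.3, -0.24], [-0.61, -0.45, -0.37], [-0.61, -0.45, -0.37]], rotation=[[0, 0, 0.1], [0, 0, 0.2], [0, 0, 0.29], [0, 0, 0.29]], grip=[1, 1, 1, 1])

```text
time_s: 13.8
position: [0.4342, 0.021, 0.1867]
tcp_rot: [[-0.472, -0.162, 0.867], [-0.821, -0.278, -0.499], [0.322, -0.947, -0.002]]
force: [0.6, -0.7, -1.1]
opening: 0.664
```

Call:
arm_command(translation=[[-0.24, -0.1, -0.12], [-0.5, -0.18, -0.24], [-0.72, -0.25, -0.37], [-0.72, -0.25, -0.37], [-0.72, -0.25, -0.37]], rotation=[[0, 0, 0.1], [0, 0, 0.2], [0, 0, 0.29], [0, 0, 0.29], [0, 0, 0.29]], grip=[1, 1, 1, 1, 1])

```text
time_s: 14.3
position: [0.4399, 0.0879, 0.1867]
tcp_rot: [[-0.498, -0.014, 0.867], [-0.867, -0.022, -0.498], [0.026, -1.0, -0.002]]
force: [-0.7, 0.1, -1.8]
opening: 0.665
```

Run:
```python
from pour import *
s=log()
plan([((.44,.09,.095),Rdown(-30)),((.44,.09,.036),Rdown(-30))],.1,20)
c=cam('wrist'); cv2.imwrite('pics/w8.png',c['im'])
for t,z in(('bin_grip',s['position'][2]-.003),('bin_lip',s['position'][2])):
  for p,cf in pts('wrist',t,2): print(t,p,cf,np.round(onz(c,p,z),4))
c=cam('top'); cv2.imwrite('pics/t8.png',c['im'])
for n in('wrist','top'):
  for p,cf in pts(n,'ball_0',6): print(n,p,cf)
```

```text
14.3 [ -2.2  22.6 109.5  -1.7  48.7  28.8] [0.4399 0.0879 0.1867] F [-0.7  0.1 -1.8] op 0.665
T [-0.05, 1.15, -0.01] R [0.0, 0.0, 0.03]
-- [0.44  0.09  0.095]
T [-0.0, 0.74, 0.0] R [0.0, 0.0, -0.0]
-- [0.44  0.09  0.036]
bin_grip [257.5 253.4] 0.92 [0.4397 0.088  0.1837]
bin_lip [254.3 148.7] 0.93 [0.4674 0.1393 0.1867]
top [283.3 216. ] 0.62
top [288. 208.] 0.57
top [267.3 200.7] 0.44
top [268.1 194.1] 0.42
top [360.6 201.2] 0.34
```

Call:
arm_command(translation=[[0, 0.35, 0], [0, 0.7, 0], [-0.03, 1, 0], [-0.03, 1, 0]], rotation=[[0, 0, 0.03], [0, 0, 0.03], [0, 0, 0.03], [0, 0, 0.03]], grip=[1, 1, 1, 1])

```text
time_s: 15.0
position: [0.439, 0.0899, 0.1053]
tcp_rot: [[-0.498, -0.001, 0.867], [-0.867, 0.009, -0.498], [-0.007, -1.0, -0.005]]
force: [-0.3, -1.0, -0.8]
opening: 0.666
```

Call:
arm_command(translation=[[0, 0.3, 0], [0, 0.5, 0], [0, 0.7, 0], [0, 0.8, 0], [0, 0.8, 0]], rotation=[[0, 0, 0], [0, 0, 0], [0, 0, 0], [0, 0, 0], [0, 0, 0]], grip=[1, 1, 1, 1, 1])

```text
time_s: 15.5
position: [0.4412, 0.0906, 0.0434]
tcp_rot: [[-0.498, 0.005, 0.867], [-0.867, 0.009, -0.498], [-0.01, -1.0, -0.001]]
force: [-0.7, -0.8, -1.2]
opening: 0.665
```

Run:
```python
from pour import *
s=log()
plan([((.44,.09,.035),Rdown(-30))],.1,20)
```

```text
15.5 [ -3.   39.2 115.7   1.3  24.9  25.7] [0.4412 0.0906 0.0434] F [-0.7 -0.8 -1.2] op 0.665
T [0.01, 0.11, -0.01] R [0.0, 0.0, -0.01]
-- [0.44  0.09  0.035]
```

Call:
arm_command(translation=[[0, 0.05, 0], [0, 0.1, 0], [0, 0.1, 0]], rotation=[[0, 0, -0.01], [0, 0, -0.01], [0, 0, -0.01]], grip=[1, 1, 1])

```text
time_s: 15.8
position: [0.4413, 0.0908, 0.0357]
tcp_rot: [[-0.498, 0.0, 0.867], [-0.867, -0.0, -0.498], [-0.0, -1.0, 0.0]]
force: [0.6, 0.4, -1.1]
opening: 0.663
```

Call:
arm_command(translation=[[0, 0, 0], [0, 0, 0], [0, 0, 0], [0, 0, 0]], rotation=[[0, 0, 0], [0, 0, 0], [0, 0, 0], [0, 0, 0]], grip=[0, -0.6, -1, -1])

```text
time_s: 16.2
position: [0.4412, 0.0906, 0.0358]
tcp_rot: [[-0.498, 0.001, 0.867], [-0.867, -0.0, -0.498], [-0.0, -1.0, 0.0]]
force: [0.2, -0.9, -0.6]
opening: 0.86
```

Call:
arm_command(translation=[[0, -0.4, 0], [0, -0.8, 0], [0, -1, 0], [0, -1, 0]], rotation=[[0, 0, 0], [0, 0, 0], [0, 0, 0], [0, 0, 0]], grip=[-1, -1, -1, -1])

```text
time_s: 16.6
position: [0.4425, 0.0906, 0.1175]
tcp_rot: [[-0.498, 0.005, 0.867], [-0.867, -0.0, -0.498], [-0.002, -1.0, 0.005]]
force: [0.2, -0.5, -0.2]
opening: 0.993
```

Call:
arm_command(translation=[[0, -0.5, 0], [0, -1, 0], [0, -1, 0]], rotation=[[0, 0, 0], [0, 0, 0], [0, 0, 0]], grip=[-1, -1, -1])

```text
time_s: 16.9
position: [0.4438, 0.0906, 0.1985]
tcp_rot: [[-0.498, 0.008, 0.867], [-0.867, -0.0, -0.498], [-0.004, -1.0, 0.008]]
force: [0.3, -0.3, -0.2]
opening: 1.002
```

Run:
```python
from pour import *
s=log()
c=cam('top'); cv2.imwrite('pics/t9.png',c['im'])
print(pts('top','bin_grip'),pts('top','bin_lip'))
c=cam('wrist'); cv2.imwrite('pics/w9.png',c['im'])
for t,z in(('bin_grip',.03),('bin_lip',.035)):
  for p,cf in pts('wrist',t,2): print(t,p,cf,np.round(onz(c,p,z),4))
w=[((.44,-.15,.24),Rdown(-30)),((.41,-.33,.24),Rdown(-30))]
plan(w,.1,20)
```

```text
16.9 [ -2.6  21.2 109.2   0.   49.1  27.2] [0.4438 0.0906 0.1985] F [ 0.3 -0.3 -0.2] op 1.002
[(array([129.9, 187.7]), 0.93), (array([271.2, 195.6]), 0.49), (array([202., 201.]), 0.43)] [(array([110., 193.]), 0.61)]
bin_grip [259.3 180.6] 0.86 [0.4409 0.088  0.03  ]
bin_lip [255.3 123.4] 0.55 [0.4676 0.1427 0.035 ]
T [0.87, -0.19, 0.5] R [0.0, 0.0, 0.0]
T [0.87, -0.19, 0.5] R [0.0, 0.0, 0.0]
T [0.87, -0.19, 0.5] R [0.0, 0.0, 0.0]
-- [ 0.44 -0.15  0.24]
T [1.07, -0.0, 0.4] R [-0.0, 0.0, -0.0]
T [1.07, -0.0, 0.4] R [-0.0, -0.0, -0.0]
-- [ 0.41 -0.33  0.24]
```

Call:
arm_command(translation=[[0.5, -0.1, 0.25], [0.87, -0.2, 0.5], [0.87, -0.2, 0.5]], rotation=[[0, 0, 0], [0, 0, 0], [0, 0, 0]], grip=[-1, -1, -1])

```text
time_s: 17.5
position: [0.4423, 0.0072, 0.2113]
tcp_rot: [[-0.502, 0.001, 0.865], [-0.865, -0.001, -0.502], [0.001, -1.0, 0.002]]
force: [0.3, -0.3, 0.5]
opening: 0.999
```

Call:
arm_command(translation=[[0.5, -0.1, 0.25], [0.87, -0.2, 0.5], [0.87, -0.2, 0.5]], rotation=[[0, 0, 0], [0, 0, 0], [0, 0, 0]], grip=[-1, -1, -1])

```text
time_s: 17.8
position: [0.4426, -0.0732, 0.2275]
tcp_rot: [[-0.502, 0.002, 0.865], [-0.865, -0.002, -0.502], [0.0, -1.0, 0.003]]
force: [0.4, 0.8, 1.3]
opening: 0.997
```

Call:
arm_command(translation=[[0.5, -0.1, 0.25], [0.87, -0.2, 0.5], [0.87, -0.2, 0.5]], rotation=[[0, 0, 0], [0, 0, 0], [0, 0, 0]], grip=[-1, -1, -1])

```text
time_s: 18.1
position: [0.4427, -0.1533, 0.2436]
tcp_rot: [[-0.501, 0.002, 0.865], [-0.865, -0.002, -0.501], [0.001, -1.0, 0.003]]
force: [0.2, 0.1, 0.3]
opening: 0.995
```

Run:
```python
from pour import *
s=log()
plan([((.455,-.46,.24),Rdown(0))],.1,20)
```

```text
18.1 [-32.8  18.2 104.   -0.   57.5  -2.7] [ 0.4427 -0.1533  0.2436] F [0.2 0.1 0.3] op 0.995
T [0.81, 0.01, 0.51] R [-0.0, -0.13, 0.0]
T [0.87, 0.01, 0.4] R [-0.0, -0.13, 0.0]
T [0.92, 0.01, 0.29] R [-0.0, -0.13, 0.0]
T [0.95, 0.01, 0.16] R [-0.0, -0.13, 0.0]
-- [ 0.455 -0.46   0.24 ]
```

Call:
arm_command(translation=[[0.4, 0, 0.25], [0.81, 0, 0.51], [0.81, 0, 0.51]], rotation=[[0, -0.13, 0], [0, -0.13, 0], [0, -0.13, 0]], grip=[-1, -1, -1])

```text
time_s: 18.4
position: [0.4452, -0.2293, 0.2426]
tcp_rot: [[-0.379, 0.001, 0.925], [-0.925, -0.001, -0.379], [0.001, -1.0, 0.001]]
force: [0.6, 0.2, 1.1]
opening: 1.002
```

Call:
arm_command(translation=[[0.44, 0, 0.2], [0.87, 0, 0.4], [0.87, 0, 0.4]], rotation=[[0, -0.13, 0], [0, -0.13, 0], [0, -0.13, 0]], grip=[-1, -1, -1])

```text
time_s: 18.7
position: [0.4486, -0.3057, 0.2426]
tcp_rot: [[-0.249, 0.001, 0.968], [-0.968, -0.001, -0.249], [0.001, -1.0, 0.001]]
force: [0.7, 0.4, -0.0]
opening: 1.002
```

Call:
arm_command(translation=[[0.46, 0, 0.15], [0.92, 0, 0.29], [0.92, 0, 0.29]], rotation=[[0, -0.13, 0], [0, -0.13, 0], [0, -0.13, 0]], grip=[-1, -1, -1])

```text
time_s: 19.0
position: [0.4528, -0.3826, 0.2425]
tcp_rot: [[-0.115, 0.001, 0.993], [-0.993, -0.001, -0.115], [0.001, -1.0, 0.001]]
force: [0.3, 0.1, -0.6]
opening: 1.001
```

Call:
arm_command(translation=[[0.48, 0, 0.08], [0.95, 0, 0.16], [0.95, 0, 0.16], [0.95, 0, 0.16]], rotation=[[0, -0.13, 0], [0, -0.13, 0], [0, -0.13, 0], [0, -0.13, 0]], grip=[-1, -1, -1, -1])

```text
time_s: 19.4
position: [0.4561, -0.4548, 0.2421]
tcp_rot: [[0.023, -0.002, 1.0], [-1.0, 0.004, 0.023], [-0.004, -1.0, -0.002]]
force: [0.5, 0.4, -0.1]
opening: 0.999
```

Run:
```python
from pour import *
s=log()
c=cam('wrist'); cv2.imwrite('pics/w10.png',cv2.resize(c['im'],(768,576),interpolation=cv2.INTER_CUBIC))
for t,z in(('stand',0),('tongs_grip',.085),('tongs',.007),('ball_0',.018)):
  for p,cf in pts('wrist',t,5): print(t,p,cf,np.round(onz(c,p,z),4))
```

```text
19.4 [-54.9  32.   79.1   0.1  69.1 -56.2] [ 0.4561 -0.4548  0.2421] F [ 0.5  0.4 -0.1] op 0.999
stand [269.4 114.6] 0.76 [ 0.4703 -0.3893  0.    ]
tongs_grip [157.3  48. ] 0.86 [ 0.3605 -0.3285  0.085 ]
tongs [267.3 115.4] 0.55 [ 0.4675 -0.39    0.007 ]
```

View pics/w10.png

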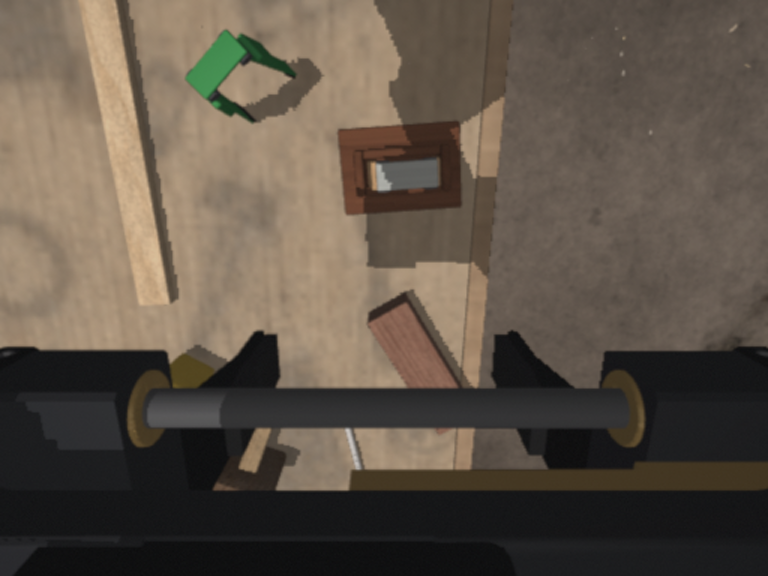

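The steel-and-wood tongs stand in the dark stand with their bridge at (405,173). The green look-alike is at (240,75). I'll confirm with a crop and measure.

Run:
```python
from pour import *
c=cam('wrist')
cv2.imwrite('pics/w10c.png',cv2.resize(c['im'][70:155,215:320],None,fx=7,fy=7,interpolation=cv2.INTER_CUBIC))
F=np.array([[339,130],[459,122],[462,207],[346,214]])/1.5
W4=np.array([onz(c,p,.006) for p in F]); print(np.round(W4,3)); ctr=W4.mean(0)
d=(W4[1]-W4[0])+(W4[2]-W4[3]); print('stand',ctr,np.degrees(np.arctan2(d[1],d[0])),[np.linalg.norm(W4[i]-W4[(i+1)%4]).round(3) for i in range(4)])
Bq=np.array([[370,163],[438,158],[440,188],[375,193]])/1.5
W5=np.array([onz(c,p,.121) for p in Bq]); print(np.round(W5,3),W5.mean(0))
```

```text
[[ 0.416 -0.358  0.006]
 [ 0.514 -0.35   0.006]
 [ 0.521 -0.418  0.006]
 [ 0.422 -0.426  0.006]]
stand [ 0.46814493 -0.38826748  0.006     ] 4.841564711281809 [np.float64(0.098), np.float64(0.069), np.float64(0.1), np.float64(0.068)]
[[ 0.446 -0.381  0.121]
 [ 0.485 -0.378  0.121]
 [ 0.487 -0.395  0.121]
 [ 0.449 -0.398  0.121]] [ 0.46652632 -0.38798017  0.121     ]
```

View pics/w10c.png

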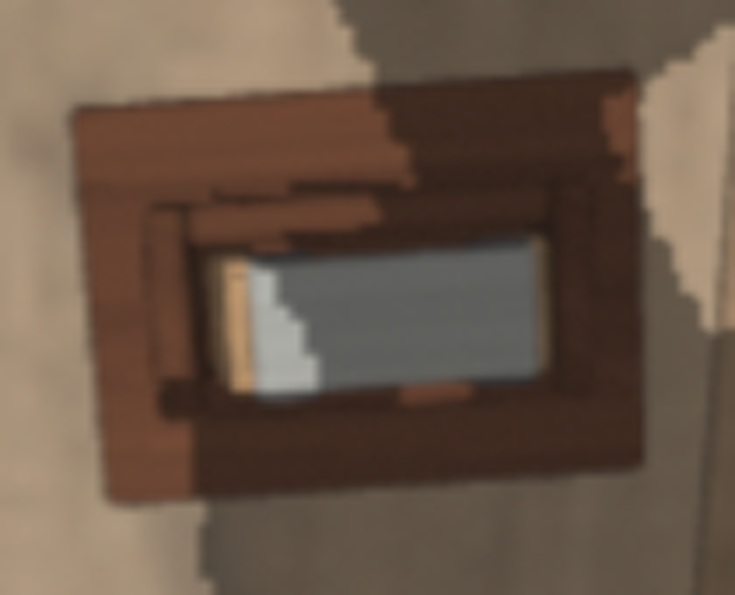

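The crop shows a steel bridge between pale wooden cheeks, which is the tongs described. Their centre is at about (0.467, -0.388) with yaw 4.5°.

Run:
```python
from pour import *
plan([((.4675,-.3875,.24),Rdown(4.5)),((.4675,-.3875,.160),Rdown(4.5)),((.4675,-.3875,.088),Rdown(4.5))],.1,20)
```

```text
T [-0.85, 0.05, 0.16] R [0.0, -0.05, -0.0]
-- [ 0.468 -0.388  0.24 ]
T [-0.0, 1.0, 0.0] R [0.0, -0.0, -0.0]
-- [ 0.468 -0.388  0.16 ]
T [-0.0, 0.9, 0.0] R [-0.0, 0.0, 0.0]
-- [ 0.468 -0.388  0.088]
```

Call:
arm_command(translation=[[-0.4, 0, 0.16], [-0.85, 0, 0.16], [-0.85, 0, 0.16]], rotation=[[0, -0.05, 0], [0, -0.05, 0], [0, -0.05, 0]], grip=[-1, -1, -1])

```text
time_s: 20.0
position: [0.4667, -0.3833, 0.2433]
tcp_rot: [[0.078, -0.002, 0.997], [-0.997, 0.005, 0.079], [-0.005, -1.0, -0.002]]
force: [-0.4, -0.1, -0.7]
opening: 1.001
```

Call:
arm_command(translation=[[0, 0.3, 0], [0, 0.6, 0], [0, 0.9, 0], [0, 0.9, 0]], rotation=[[0, 0, 0], [0, 0, 0], [0, 0, 0], [0, 0, 0]], grip=[-1, -1, -1, -1])

```text
time_s: 20.4
position: [0.4657, -0.3872, 0.1686]
tcp_rot: [[0.075, -0.005, 0.997], [-0.997, 0.005, 0.075], [-0.006, -1.0, -0.004]]
force: [-0.3, -0.0, -0.6]
opening: 0.998
```

Run:
```python
from pour import *
s=log()
c=cam('wrist'); cv2.imwrite('pics/w11.png',c['im'])
for t,z in(('tongs_grip',.085),('stand',0)):
  for p,cf in pts('wrist',t,3): print(t,p,cf,np.round(onz(c,p,z),4))
plan([((.4675,-.3875,.088),Rdown(4.5))],.1,20)
```

```text
20.4 [-50.3  34.2  88.7  -0.   57.5 -54.6] [ 0.4657 -0.3872  0.1686] F [-0.3 -0.  -0.6] op 0.998
tongs_grip [124.3 120.8] 0.59 [ 0.3613 -0.3282  0.085 ]
stand [260.  182.9] 0.58 [ 0.4688 -0.3914  0.    ]
T [-0.03, 1.06, -0.0] R [-0.0, -0.0, 0.0]
-- [ 0.468 -0.388  0.088]
```

View pics/w11.png

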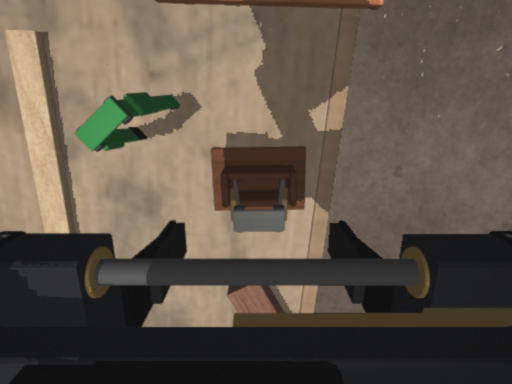

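The bridge sits at (259,220), centred between the fingers at about 258. I'll descend and squeeze lightly.

Call:
arm_command(translation=[[0, 0.3, 0], [0, 0.6, 0], [-0.01, 0.9, 0], [-0.01, 0.98, 0], [-0.01, 0.98, 0]], rotation=[[0, 0, 0], [0, 0, 0], [0, 0, 0], [0, 0, 0], [0, 0, 0]], grip=[-1, -1, -1, -1, -1])

```text
time_s: 21.05
position: [0.4674, -0.3884, 0.0934]
tcp_rot: [[0.075, 0.0, 0.997], [-0.997, -0.0, 0.075], [0.0, -1.0, -0.0]]
force: [0.1, -0.5, -0.6]
opening: 1.002
```

Run:
```python
from pour import *
s=log()
plan([((.4675,-.3875,.088),Rdown(4.5))],.1,20)
```

```text
21.05 [-50.3  40.3  91.3  -0.   48.4 -54.6] [ 0.4674 -0.3884  0.0934] F [ 0.1 -0.5 -0.6] op 1.002
T [-0.01, 0.07, 0.0] R [0.0, -0.0, 0.0]
-- [ 0.468 -0.388  0.088]
```

Call:
arm_command(translation=[[0, 0.07, 0], [0, 0.07, 0], [0, 0.07, 0]], rotation=[[0, 0, 0], [0, 0, 0], [0, 0, 0]], grip=[-0.6, -0.3, -0.15])

```text
time_s: 21.35
position: [0.4676, -0.3886, 0.0885]
tcp_rot: [[0.075, 0.001, 0.997], [-0.997, -0.001, 0.075], [0.001, -1.0, 0.001]]
force: [1.0, -0.0, 0.3]
opening: 0.81
```

Call:
arm_command(translation=[[0, 0, 0], [0, 0, 0], [0, 0, 0], [0, 0, 0], [0, 0, 0]], rotation=[[0, 0, 0], [0, 0, 0], [0, 0, 0], [0, 0, 0], [0, 0, 0]], grip=[-0.08, -0.03, -0.03, -0.03, -0.03])

```text
time_s: 21.85
position: [0.4675, -0.3883, 0.0877]
tcp_rot: [[0.075, 0.001, 0.997], [-0.997, -0.0, 0.075], [0.001, -1.0, 0.001]]
force: [1.0, 0.4, 0.7]
opening: 0.522
```

Run:
```python
from pour import *
s=log(); print(np.round(np.linalg.norm(s['position'][:2]),3), s['opening']*87)
```

```text
21.85 [-50.2  40.8  91.5   0.   47.7 -54.6] [ 0.4675 -0.3883  0.0877] F [1.  0.4 0.7] op 0.522
0.608 45.43572061711372
```

Call:
arm_command(translation=[[0, 0, 0], [0, 0, 0], [0, -0.1, 0], [0, -0.3, 0], [0, -0.5, 0]], rotation=[[0, 0, 0], [0, 0, 0], [0, 0, 0], [0, 0, 0], [0, 0, 0]], grip=[-0.01, -0.01, -0.01, -0.01, -0.01])

```text
time_s: 22.35
position: [0.4666, -0.3877, 0.1278]
tcp_rot: [[0.075, -0.002, 0.997], [-0.997, 0.001, 0.075], [-0.002, -1.0, -0.002]]
force: [0.0, -0.3, -1.0]
opening: 0.51
```

Call:
arm_command(translation=[[0, -0.3, 0], [0, -0.6, 0], [0, -0.9, 0], [0, -0.9, 0]], rotation=[[0, 0, 0], [0, 0, 0], [0, 0, 0], [0, 0, 0]], grip=[-0.01, -0.01, -0.01, -0.01])

```text
time_s: 22.75
position: [0.4684, -0.3897, 0.2033]
tcp_rot: [[0.075, 0.004, 0.997], [-0.997, -0.006, 0.075], [0.006, -1.0, 0.004]]
force: [0.0, 0.2, -0.8]
opening: 0.51
```

Run:
```python
from pour import *
s=log(); print(s['opening']*87)
c=cam('wrist');cv2.imwrite('pics/w12.png',c['im'])
for t,z in(('tongs_grip',s['position'][2]-.003),('tongs',s['position'][2]-.081)):
  for p,cf in pts('wrist',t,3): print(t,p,cf,np.round(onz(c,p,z)-s['position'],4))
c=cam('top');cv2.imwrite('pics/t12.png',c['im'])
for p,cf in pts('top','ball_0',6): print(p,cf,np.round(onz(c,p,.018),4))
plan([((.40,-.28,.25),Rdown(-30))],.1,20)
```

```text
22.75 [-50.2  31.6  87.1  -0.   60.9 -54.6] [ 0.4684 -0.3897  0.2033] F [ 0.   0.2 -0.8] op 0.51
44.37504923582593
tongs_grip [137.2 112.8] 0.94 [-0.0619  0.0703 -0.003 ]
tongs [164.8 111.5] 0.98 [-0.0721  0.0673 -0.081 ]
T [-0.7, -0.32, -0.36] R [0.0, 0.29, -0.0]
T [-0.56, -0.32, -0.55] R [0.0, 0.29, -0.0]
-- [ 0.4  -0.28  0.25]
```

Call:
arm_command(translation=[[-0.35, -0.16, -0.18], [-0.7, -0.32, -0.36], [-0.7, -0.32, -0.36], [-0.7, -0.32, -0.36]], rotation=[[0, 0.1, 0], [0, 0.2, 0], [0, 0.29, 0], [0, 0.29, 0]], grip=[-0.01, -0.01, -0.01, -0.01])

```text
time_s: 23.4
position: [0.4337, -0.3335, 0.2245]
tcp_rot: [[-0.226, -0.001, 0.974], [-0.974, 0.001, -0.226], [-0.001, -1.0, -0.001]]
force: [-0.4, 0.1, -1.4]
opening: 0.504
```

Call:
arm_command(translation=[[-0.28, -0.16, -0.28], [-0.56, -0.32, -0.55], [-0.56, -0.32, -0.55], [-0.56, -0.32, -0.55]], rotation=[[0, 0.1, 0], [0, 0.2, 0], [0, 0.29, 0], [0, 0.29, 0]], grip=[-0.01, -0.01, -0.01, -0.01])

```text
time_s: 23.8
position: [0.4016, -0.2808, 0.2505]
tcp_rot: [[-0.505, -0.0, 0.863], [-0.863, -0.0, -0.505], [0.0, -1.0, -0.0]]
force: [-0.2, 0.2, -0.8]
opening: 0.507
```

```bash
cat > balls.py <<'E'
from pour import *
def tray_balls(c,cut=None):
    h=cv2.cvtColor(c['im'],cv2.COLOR_BGR2HSV)
    m=cv2.inRange(h,(5,70,60),(28,255,255))
    # keep only inside tray
    poly=np.array([proj(c,(TC[0]+a*.09,TC[1]+b*.09,.006)) for a,b in((1,1),(1,-1),(-1,-1),(-1,1))]).astype(np.int32)
    k=np.zeros_like(m); cv2.fillPoly(k,[poly],255); m&=k
    n,l,st,ce=cv2.connectedComponentsWithStats(m)
    return m,[(st[i][:5].tolist(),np.round(onz(c,ce[i],.018),4).tolist()) for i in range(1,n) if st[i][4]>15]
E
python3 - <<'E'
from balls import *
s=log(); 
c=cam('wrist');cv2.imwrite('pics/w13.png',cv2.resize(c['im'],(768,576),interpolation=cv2.INTER_CUBIC))
for p,cf in pts('wrist','ball_0',6): print(p,cf,np.round(onz(c,p,.018),4))
for b in tray_balls(c)[1]: print(b)
c=cam('top');cv2.imwrite('pics/t13.png',c['im'])
for p,cf in pts('top','ball_0',6): print('top',p,cf,np.round(onz(c,p,.018),4))
for b in tray_balls(c)[1]: print(b)
c8=dict(c); 
for f in('t8','t9'):
  c8['im']=cv2.imread(f'pics/{f}.png'); print(f,tray_balls(c8)[1])
E
```

```text
23.8 [-48.1  19.4 100.6  -0.   60.  -17.7] [ 0.4016 -0.2808  0.2505] F [-0.2  0.2 -0.8] op 0.507
[210.7   6.6] 0.83 [ 0.4487 -0.0974  0.018 ]
[219.1  68.5] 0.78 [ 0.4221 -0.1566  0.018 ]
[235.6   0. ] 0.63 [ 0.4762 -0.1061  0.018 ]
[193.7  69.2] 0.61 [ 0.3958 -0.142   0.018 ]
([204, 0, 20, 20, 335], [0.4507, -0.1006, 0.018])
([227, 0, 20, 15, 251], [0.4741, -0.1117, 0.018])
([212, 59, 19, 21, 324], [0.4243, -0.1578, 0.018])
([187, 60, 20, 21, 325], [0.3979, -0.1444, 0.018])
top [266.  201.6] 0.6 [ 0.4435 -0.0941  0.018 ]
top [286.9 207.5] 0.55 [ 0.427  -0.1581  0.018 ]
top [267.3 192.5] 0.42 [ 0.4717 -0.0976  0.018 ]
top [281.  219.4] 0.4 [ 0.3903 -0.1406  0.018 ]
([264, 188, 10, 15, 83], [0.4641, -0.1012, 0.018])
([283, 205, 7, 7, 41], [0.4254, -0.1558, 0.018])
([279, 214, 7, 7, 38], [0.3986, -0.143, 0.018])
t8 [([264, 188, 10, 15, 80], [0.4639, -0.1011, 0.018]), ([283, 205, 7, 7, 41], [0.4251, -0.1554, 0.018]), ([279, 214, 7, 7, 40], [0.3982, -0.1428, 0.018])]
t9 [([264, 188, 10, 15, 80], [0.4639, -0.1011, 0.018]), ([283, 205, 7, 7, 41], [0.4251, -0.1554, 0.018]), ([279, 214, 7, 7, 40], [0.3982, -0.1428, 0.018])]
```

View pics/w13.png

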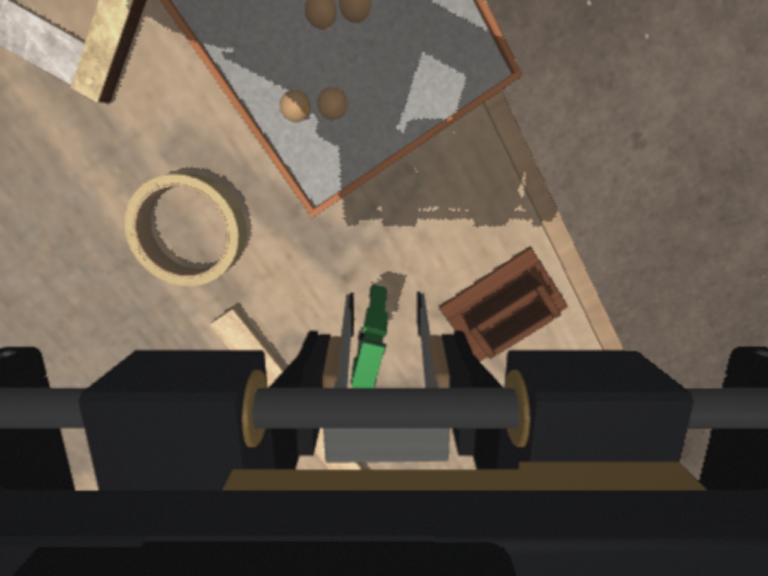

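The tongs are held, with their tips at (350,295) and (421,293). All four balls lie in the tray at (294,105), (332,102), (321,12) and (355,6). I'll take the ball at (332,102), closing across the line to its neighbour. First I'll check the tip offset.

Run:
```python
from balls import *
s=bot.read_state(); c=cam('wrist'); p=np.array(s['position']);R=np.array(s['tcp_rot'])
for px,z in (((350,295),p[2]-.0807),((421,293),p[2]-.0807),((387,445),p[2]+.035)):
    print(np.round(R.T@(onz(c,np.array(px)/1.5,z)-p),4))
A=np.array([.4243,-.157])
w=[((.41,-.2,.25),Rdown(-75)),((*A,.25),Rdown(-117)),((*A,.15),Rdown(-117)),((*A,.091),Rdown(-117))]
plan(w,.1,20)
q=s['joint_positions']
for P,RR in w: q,e=ik(np.array(P),RR,q); print(np.round(q),round(e,2))
```

```text
[-0.0073  0.0807 -0.0192]
[-0.0084  0.0807  0.0184]
[-0.0008 -0.035  -0.0001]
T [-0.31, 0.0, -0.14] R [0.0, 0.25, 0.0]
T [-0.26, 0.0, -0.22] R [0.0, 0.25, 0.0]
T [-0.2, 0.0, -0.28] R [0.0, 0.25, 0.0]
-- [ 0.41 -0.2   0.25]
T [-0.1, 0.0, -0.16] R [0.0, 0.23, 0.0]
T [-0.06, 0.0, -0.18] R [0.0, 0.23, 0.0]
T [-0.02, 0.0, -0.19] R [0.0, 0.23, 0.0]
-- [ 0.424 -0.157  0.25 ]
T [0.0, 1.25, -0.0] R [-0.0, -0.0, -0.0]
-- [ 0.424 -0.157  0.15 ]
T [-0.0, 0.74, -0.0] R [0.0, 0.0, 0.0]
-- [ 0.424 -0.157  0.091]
[-40.  17. 105.   0.  58.  35.] 0.0
[-35.  17. 106.   0.  58.  82.] 0.0
[-35.  26. 112.   0.  42.  82.] 0.0
[-35.  33. 114.   0.  33.  82.] 0.0
```

Call:
arm_command(translation=[[-0.15, 0, -0.07], [-0.31, 0, -0.14], [-0.31, 0, -0.14]], rotation=[[0, 0.12, 0], [0, 0.25, 0], [0, 0.25, 0]], grip=[-0.01, -0.01, -0.01])

```text
time_s: 24.35
position: [0.4043, -0.2527, 0.2502]
tcp_rot: [[-0.712, -0.001, 0.703], [-0.703, 0.002, -0.712], [-0.0, -1.0, -0.002]]
force: [0.5, -0.5, -0.9]
opening: 0.51
```

Call:
arm_command(translation=[[-0.13, 0, -0.11], [-0.26, 0, -0.22], [-0.26, 0, -0.22]], rotation=[[0, 0.12, 0], [0, 0.25, 0], [0, 0.25, 0]], grip=[-0.01, -0.01, -0.01])

```text
time_s: 24.65
position: [0.4069, -0.2261, 0.2505]
tcp_rot: [[-0.868, -0.001, 0.497], [-0.497, 0.001, -0.868], [0.0, -1.0, -0.001]]
force: [-0.4, -0.3, -0.8]
opening: 0.505
```

Call:
arm_command(translation=[[-0.1, 0, -0.14], [-0.2, 0, -0.28], [-0.2, 0, -0.28]], rotation=[[0, 0.12, 0], [0, 0.25, 0], [0, 0.25, 0]], grip=[-0.01, -0.01, -0.01])

```text
time_s: 24.95
position: [0.4099, -0.1991, 0.2506]
tcp_rot: [[-0.967, -0.001, 0.257], [-0.257, 0.0, -0.967], [0.0, -1.0, -0.0]]
force: [-0.4, -0.3, -1.0]
opening: 0.506
```

Call:
arm_command(translation=[[-0.05, 0, -0.08], [-0.1, 0, -0.16], [-0.1, 0, -0.16]], rotation=[[0, 0.12, 0], [0, 0.23, 0], [0, 0.23, 0]], grip=[-0.01, -0.01, -0.01])

```text
time_s: 25.25
position: [0.4148, -0.1857, 0.2508]
tcp_rot: [[-1.0, 0.0, 0.019], [-0.019, -0.001, -1.0], [-0.0, -1.0, 0.001]]
force: [0.2, 0.4, -1.0]
opening: 0.509
```

Call:
arm_command(translation=[[-0.03, 0, -0.09], [-0.06, 0, -0.18], [-0.06, 0, -0.18]], rotation=[[0, 0.12, 0], [0, 0.23, 0], [0, 0.23, 0]], grip=[-0.01, -0.01, -0.01])

```text
time_s: 25.55
position: [0.4193, -0.1711, 0.2508]
tcp_rot: [[-0.975, 0.0, -0.22], [0.22, -0.001, -0.975], [-0.0, -1.0, 0.001]]
force: [-0.3, 0.5, -0.2]
opening: 0.506
```

Call:
arm_command(translation=[[-0.01, 0, -0.09], [-0.02, 0, -0.19], [-0.02, 0, -0.19], [-0.02, 0, -0.19], [-0.02, 0, -0.19]], rotation=[[0, 0.12, 0], [0, 0.23, 0], [0, 0.23, 0], [0, 0.23, 0], [0, 0.23, 0]], grip=[-0.01, -0.01, -0.01, -0.01, -0.01])

```text
time_s: 26.05
position: [0.4241, -0.1568, 0.2508]
tcp_rot: [[-0.893, 0.0, -0.449], [0.449, -0.001, -0.893], [-0.0, -1.0, 0.0]]
force: [0.3, 1.0, -1.5]
opening: 0.505
```

Run:
```python
from balls import *
s=log(); c=cam('wrist');cv2.imwrite('pics/w14.png',c['im'])
for p,cf in pts('wrist','ball_0',6): print(p,cf,np.round(onz(c,p,.018),4))
for b in tray_balls(c)[1]: print(b)
A=np.array([.4245,-.157])
plan([((*A,.25),Rdown(-117)),((*A,.17),Rdown(-117))],.1,20)
```

```text
26.05 [-34.5  16.4 105.5  -0.   58.   82.2] [ 0.4241 -0.1568  0.2508] F [ 0.3  1.  -1.5] op 0.505
[255.6 187.2] 0.81 [ 0.3984 -0.1412  0.018 ]
[261.4 162.4] 0.8 [ 0.4249 -0.163   0.018 ]
[206.5 146.8] 0.75 [ 0.4746 -0.1095  0.018 ]
[208.1 167. ] 0.71 [ 0.4507 -0.0983  0.018 ]
([197, 138, 18, 18, 262], [0.4757, -0.1084, 0.018])
([250, 156, 17, 18, 249], [0.4244, -0.1578, 0.018])
([200, 158, 18, 18, 252], [0.4515, -0.0992, 0.018])
([250, 178, 17, 18, 235], [0.3979, -0.1446, 0.018])
T [-0.01, 0.01, 0.0] R [-0.0, 0.0, -0.0]
-- [ 0.424 -0.157  0.25 ]
T [0.0, 1.0, 0.0] R [0.0, -0.0, 0.0]
-- [ 0.424 -0.157  0.17 ]
```

Call:
arm_command(translation=[[0, 0.3, 0], [0, 0.6, 0], [0, 1, 0], [0, 1, 0]], rotation=[[0, 0, 0], [0, 0, 0], [0, 0, 0], [0, 0, 0]], grip=[-0.01, -0.01, -0.01, -0.01])

```text
time_s: 26.55
position: [0.4218, -0.1549, 0.168]
tcp_rot: [[-0.892, -0.007, -0.451], [0.451, 0.005, -0.892], [0.008, -1.0, -0.001]]
force: [-0.0, 0.6, -0.5]
opening: 0.506
```

Call:
arm_command(translation=[[0, 0.2, 0], [0, 0.4, 0], [0, 0.4, 0], [0, 0.4, 0]], rotation=[[0, 0, 0], [0, 0, 0], [0, 0, 0], [0, 0, 0]], grip=[-0.01, -0.01, -0.01, -0.01])

```text
time_s: 26.95
position: [0.4246, -0.1564, 0.1397]
tcp_rot: [[-0.892, 0.001, -0.452], [0.452, -0.001, -0.892], [-0.001, -1.0, 0.0]]
force: [0.1, -0.0, -0.2]
opening: 0.507
```

Run:
```python
from balls import *
s=log(); c=cam('wrist')
cv2.imwrite('pics/w15.png',cv2.resize(c['im'][90:290,130:380],None,fx=3,fy=3,interpolation=cv2.INTER_CUBIC))
for b in tray_balls(c)[1]: print(b)
print(proj(c,(.4244,-.1578,.018)))
A=np.array([.4243,-.1575])
plan([((*A,.091),Rdown(-117))],.1,20)
```

```text
26.95 [-34.4  27.5 112.1  -0.   40.3  82.4] [ 0.4246 -0.1564  0.1397] F [ 0.1 -0.  -0.2] op 0.507
([173, 152, 26, 26, 529], [0.4757, -0.1084, 0.018])
([248, 177, 24, 26, 487], [0.4244, -0.1579, 0.018])
([178, 180, 26, 25, 496], [0.4514, -0.0991, 0.018])
([248, 207, 24, 24, 448], [0.3978, -0.1445, 0.018])
([215, 225, 13, 34, 303], [0.3931, -0.0999, 0.018])
([287, 224, 8, 9, 56], [0.3761, -0.1673, 0.018])
([163, 247, 15, 24, 197], [0.4022, -0.0457, 0.018])
[259.01012847 189.14947826]
T [0.0, 0.61, 0.01] R [-0.0, 0.0, -0.0]
-- [ 0.424 -0.158  0.091]
```

View pics/w15.png

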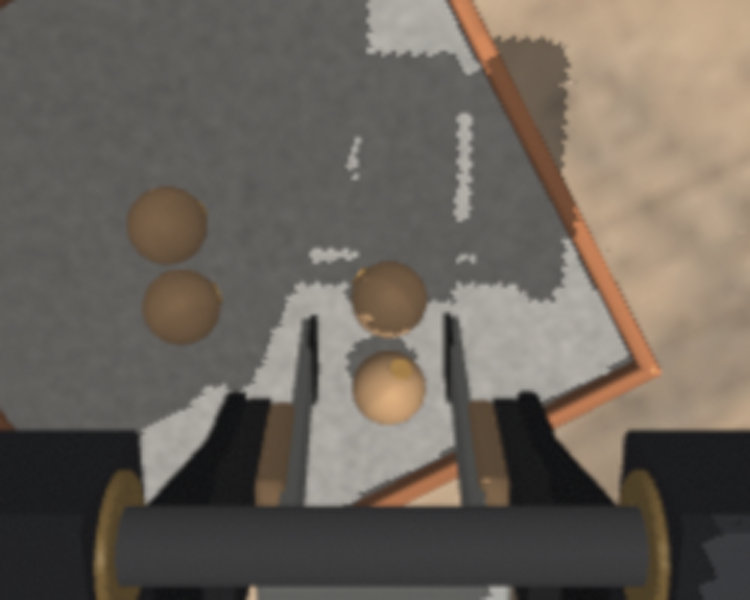

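The ball at (388,298) lies between the tips at (310,320) and (450,320). I'll descend with a 2 mm shift to the right.

Call:
arm_command(translation=[[0, 0.15, 0.025], [0, 0.3, 0.025], [0, 0.45, 0.025], [0, 0.6, 0.025], [0, 0.6, 0.025]], rotation=[[0, 0, 0], [0, 0, 0], [0, 0, 0], [0, 0, 0], [0, 0, 0]], grip=[-0.01, -0.01, -0.01, -0.01, -0.01])

```text
time_s: 27.5
position: [0.4232, -0.1579, 0.0908]
tcp_rot: [[-0.892, -0.0, -0.452], [0.452, 0.0, -0.892], [0.0, -1.0, -0.0]]
force: [0.2, 0.4, -0.4]
opening: 0.504
```

Run:
```python
from balls import *
s=log(); c=cam('wrist')
cv2.imwrite('pics/w16.png',cv2.resize(c['im'][130:330,130:380],None,fx=3,fy=3,interpolation=cv2.INTER_CUBIC))
for b in tray_balls(c)[1]: print(b)
print(proj(c,(.4244,-.1578,.018)))
R=np.array(s['tcp_rot']); print('ball in tool',R.T@(np.array([.4244,-.1578,.018])-s['position']))
```

```text
27.5 [-34.7  33.3 114.1  -0.   32.7  82.2] [ 0.4232 -0.1579  0.0908] F [ 0.2  0.4 -0.4] op 0.504
([151, 162, 33, 31, 800], [0.4757, -0.1083, 0.018])
([243, 192, 30, 30, 718], [0.4243, -0.1579, 0.018])
([159, 195, 32, 30, 742], [0.4513, -0.099, 0.018])
([215, 225, 13, 34, 306], [0.4106, -0.1182, 0.018])
([286, 224, 14, 32, 277], [0.3866, -0.1703, 0.018])
([244, 227, 28, 30, 664], [0.3975, -0.1445, 0.018])
([161, 247, 17, 51, 474], [0.406, -0.065, 0.018])
[257.06843171 206.24679983]
ball in tool [-0.00105233  0.07281699 -0.00059385]
```

The balls are undisturbed and the chosen one is within 1 mm of centre. Closing.

Call:
arm_command(translation=[[0, 0, 0], [0, 0, 0], [0, 0, 0], [0, 0, 0], [0, 0, 0]], rotation=[[0, 0, 0], [0, 0, 0], [0, 0, 0], [0, 0, 0], [0, 0, 0]], grip=[0.02, 0.05, 0.08, 0.12, 1])

```text
time_s: 28.05
position: [0.4234, -0.158, 0.0911]
tcp_rot: [[-0.892, 0.001, -0.452], [0.452, -0.0, -0.892], [-0.001, -1.0, 0.0]]
force: [0.1, 0.7, 1.5]
opening: 0.455
```

Call:
arm_command(translation=[[0, 0, 0], [0, 0, 0], [0, 0, 0], [0, 0, 0], [0, 0, 0]], rotation=[[0, 0, 0], [0, 0, 0], [0, 0, 0], [0, 0, 0], [0, 0, 0]], grip=[1, 1, 1, 1, 1])

```text
time_s: 28.55
position: [0.4234, -0.1579, 0.0909]
tcp_rot: [[-0.892, 0.001, -0.452], [0.452, -0.0, -0.892], [-0.001, -1.0, 0.0]]
force: [0.7, 0.9, 5.1]
opening: 0.457
```

Run:
```python
from balls import *
s=log(); print(s['opening']*87); c=cam('wrist')
for b in tray_balls(c)[1]: print(b)
```

```text
28.55 [-34.7  33.3 114.1   0.   32.6  82.2] [ 0.4234 -0.1579  0.0909] F [0.7 0.9 5.1] op 0.457
39.76339047731172
([151, 162, 33, 31, 795], [0.4757, -0.1083, 0.018])
([242, 192, 31, 30, 732], [0.4247, -0.1574, 0.018])
([159, 195, 32, 30, 735], [0.4514, -0.099, 0.018])
([216, 225, 15, 34, 308], [0.4099, -0.1198, 0.018])
([283, 224, 15, 32, 285], [0.3874, -0.1684, 0.018])
([244, 227, 28, 30, 662], [0.3976, -0.1445, 0.018])
([169, 247, 16, 51, 444], [0.4035, -0.0707, 0.018])
```

Call:
arm_command(translation=[[0, -0.1, 0], [0, -0.25, 0], [0, -0.4, 0], [0, -0.6, 0], [0, -0.8, 0]], rotation=[[0, 0, 0], [0, 0, 0], [0, 0, 0], [0, 0, 0], [0, 0, 0]], grip=[1, 1, 1, 1, 1])

```text
time_s: 29.1
position: [0.4224, -0.1573, 0.1551]
tcp_rot: [[-0.892, -0.002, -0.452], [0.452, 0.001, -0.892], [0.002, -1.0, -0.0]]
force: [0.4, -0.0, -0.2]
opening: 0.454
```

Call:
arm_command(translation=[[0, -0.2, 0], [0, -0.4, 0], [0, -0.6, 0], [0, -0.8, 0], [0, -0.95, 0]], rotation=[[0, 0, 0], [0, 0, 0], [0, 0, 0], [0, 0, 0], [0, 0, 0]], grip=[1, 1, 1, 1, 1])

```text
time_s: 29.6
position: [0.4226, -0.1574, 0.2316]
tcp_rot: [[-0.892, -0.001, -0.452], [0.452, 0.0, -0.892], [0.001, -1.0, -0.0]]
force: [-0.1, -0.2, -1.2]
opening: 0.454
```

Call:
arm_command(translation=[[0, -0.06, 0], [0, -0.1, 0], [0, -0.1, 0], [0, -0.1, 0], [0, -0.1, 0]], rotation=[[0, 0, 0], [0, 0, 0], [0, 0, 0], [0, 0, 0], [0, 0, 0]], grip=[1, 1, 1, 1, 1])

```text
time_s: 30.1
position: [0.4228, -0.1576, 0.2382]
tcp_rot: [[-0.892, -0.001, -0.452], [0.452, 0.001, -0.892], [0.002, -1.0, -0.0]]
force: [-0.2, -0.8, -0.8]
opening: 0.454
```

Call:
arm_command(translation=[[0, 0, 0], [0, 0, 0], [0, 0, 0], [0, 0, 0], [0, 0, 0]], rotation=[[0, 0, 0], [0, 0, 0], [0, 0, 0], [0, 0, 0], [0, 0, 0]], grip=[1, 1, 1, 1, 1])

```text
time_s: 30.6
position: [0.4232, -0.1578, 0.2387]
tcp_rot: [[-0.892, 0.0, -0.452], [0.452, -0.0, -0.892], [-0.0, -1.0, 0.0]]
force: [0.4, -0.1, -0.9]
opening: 0.453
```

Run:
```python
from balls import *
s=log(); print(s['opening']*87); c=cam('wrist')
P=np.array(s['position'])
print('expect held ball px',proj(c,P-[0,0,.073]))
for b in tray_balls(c)[1]: print(b)
print(pts('wrist','ball_0',6))
c=cam('top'); print(tray_balls(c)[1])
for n in ('top','scene','wrist'):
  c=cam(n) if n!='top' else c
  for p,cf in pts(n,'bin_grip',3): print(n,'bin',p,cf,np.round(onz(c,p,.03),3))
```

```text
30.6 [-34.7  17.4 106.4  -0.   56.1  82.2] [ 0.4232 -0.1578  0.2387] F [ 0.4 -0.1 -0.9] op 0.453
39.38369838803931
expect held ball px [257.83403438 207.44333468]
([194, 139, 18, 18, 272], [0.4759, -0.1083, 0.018])
([197, 160, 19, 18, 266], [0.4515, -0.0991, 0.018])
([242, 180, 30, 36, 637], [0.3881, -0.1366, 0.018])
[(array([259. , 207.6]), 0.93), (array([253.5, 190.4]), 0.64), (array([206.1, 165.9]), 0.62)]
[]
top bin [205.1 202.9] 0.96 [0.433 0.09  0.03 ]
top bin [130.  189.3] 0.57 [0.468 0.317 0.03 ]
scene bin [230.8 197.7] 0.9 [0.45  0.089 0.03 ]
scene bin [194.5 180.7] 0.85 [0.451 0.287 0.03 ]
scene bin [285.1 184.3] 0.43 [0.654 0.012 0.03 ]
wrist bin [ 83.7 242.4] 0.71 [0.439 0.091 0.03 ]
```

The held ball appears at (259,207.6), against (258,207) predicted. The other three are in the tray and the bin is upright at (0.44, 0.09). Handing in.

```bash
python3 -c "
from h import *
log(); print(bot.hand_in())"
```

```text
31.0 [-34.7  17.4 106.4   0.   56.1  82.2] [ 0.4232 -0.1578  0.2388] F [ 0.5 -0.2 -1.4] op 0.454
the job is handed in; nothing more can be done
None
```

The task is done and handed in at 31.0 s of the 72 s allowed; `hand_in` reported no verdict. I tipped the four balls into the tray, stood the empty bin upright beside it at about (0.44, 0.09) and let go. I then took the steel and wood tongs from their stand and lifted one ball in them.

**Checks that agreed**
- **Held ball:** the gripper opening was 39.4 mm, where about 40 mm means a ball in the tips. The ball showed within 1–2 px of where it should be, with its centre about 0.165 m above the bench, and the arm was still.
- **Bin:** all three cameras put it standing beside the tray, agreeing to about 2 cm.
- **Forces:** the wrist force in the readings I took stayed below 8 N.

**Less certain**
- **Third tray ball:** two of the remaining three showed clearly in the last wrist picture. The third appeared only partly, behind the held ball, and merged with it in my colour check. Its position had not changed just before the lift.
- **Overhead view:** the arm hid the tray, so this camera gave no final check of the balls.
- **Final images:** the 12-picture limit was used up, so the grasp and the lift were checked by measurement only.

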